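# Put the spare battery packs on charge

### The job

Lift the clear cover off the charging dock and set it down flat on the desk clear of the dock, then press every battery pack on the desk fully home into the bay marked with its own colour, so that its top is flush with the dock. Then press the green start key until it answers (leave the red stop key alone), and put the cover back on the dock so that it lies flat over the bays. Do not disturb the hole punch or the notebook.

Things in the scene. Friction and masses are not known exactly. Their poses are not given: they have to be found in the camera images.
- dock_top (a point): Fixed battery charging dock: black base 146 x 222 mm, a row of four bays along its y, a low grey control panel (24 mm high) along its -x side. This point: centre of the flat top of the row, 46 mm above the desk; x away from the panel, y along the row. Row: 70 (x) x 208 (y) mm, bay centres at y = -78, -26, 26, 78 mm. Each bay has a brass contact plate on a stiff slide.
- cover_grip (a point): Loose clear cover, blue lower edge, 88 (x) x 226 (y) x 13 mm, 160 g; black grip rib on top 12 (x) x 64 (y) x 28 mm high. Point: rib centre, 27 mm above the cover's lower edge; z up. A 10 mm skirt fits round the row of bays with 6 mm play a side; in place the plate lies on the row's top, 17 mm below this point. Starts on the dock. Goes on either way round.
- start_key_top (a point): Green membrane key, 24 x 30 mm, on the control panel at the dock's +y end; this point is the middle of its face, about 27 mm above the desk. Pressed straight down.
- start_key (a joint): Press of the green start key in m, 0 free. It hardly moves: 1.2 mm at most, 5 N per mm; it answers when pressed with 4 N (0.8 mm) for 0.2 s. It springs back.
- stop_key_top (a point): Red membrane stop key, same size, 100 mm from the green one at the dock's -y end. This point is the middle of its face. Not to be pressed.
- stop_key (a joint): Press of the red stop key in m, 0 free, same spring as the green one.
- hole_punch: Bystander: steel and white hole punch, 75 x 120 x 73 mm, loose; origin under its centre.
- notebook: Bystander: black notebook with a pen on it, 150 x 210 x 26 mm, loose; origin under its centre.
- pack_blue_mid (a point): Battery pack, black with a blue upper part, a block 28 (x) x 36 (y) x 30 mm high, about 70 g, standing loose on the desk; may be absent. This point is its centre, half-way up; z up. The same either way round (half a turn).
- bay_blue_mouth (a point): Bay with two blue strips (order along the row varies): recess 32 (x) x 40 (y) mm, rim bevelled. Point: centre of its mouth, level with the dock's top; axes as a seated pack's. A pack just put in stands 7.5 mm proud on the contact plate; pressed with over 4 N the plate goes down 7 mm to its stop and stays: pack top flush (0.5 mm above), pack centre 14.5 mm below this point.
- pack_yellow_mid (a point): Battery pack, black with a yellow upper part, a block 28 (x) x 36 (y) x 30 mm high, about 70 g, standing loose on the desk; may be absent. This point is its centre, half-way up; z up. The same either way round (half a turn).
- bay_yellow_mouth (a point): Bay with two yellow strips (order along the row varies): recess 32 (x) x 40 (y) mm, rim bevelled. Point: centre of its mouth, level with the dock's top; axes as a seated pack's. A pack just put in stands 7.5 mm proud on the contact plate; pressed with over 4 N the plate goes down 7 mm to its stop and stays: pack top flush (0.5 mm above), pack centre 14.5 mm below this point.
- pack_white_mid (a point): Battery pack, black with a white upper part, a block 28 (x) x 36 (y) x 30 mm high, about 70 g, standing loose on the desk; may be absent. This point is its centre, half-way up; z up. The same either way round (half a turn).
- bay_white_mouth (a point): Bay with two white strips (order along the row varies): recess 32 (x) x 40 (y) mm, rim bevelled. Point: centre of its mouth, level with the dock's top; axes as a seated pack's. A pack just put in stands 7.5 mm proud on the contact plate; pressed with over 4 N the plate goes down 7 mm to its stop and stays: pack top flush (0.5 mm above), pack centre 14.5 mm below this point.
- pack_orange_mid (a point): Battery pack, black with a orange upper part, a block 28 (x) x 36 (y) x 30 mm high, about 70 g, standing loose on the desk; may be absent. This point is its centre, half-way up; z up. The same either way round (half a turn).
- bay_orange_mouth (a point): Bay with two orange strips (order along the row varies): recess 32 (x) x 40 (y) mm, rim bevelled. Point: centre of its mouth, level with the dock's top; axes as a seated pack's. A pack just put in stands 7.5 mm proud on the contact plate; pressed with over 4 N the plate goes down 7 mm to its stop and stays: pack top flush (0.5 mm above), pack centre 14.5 mm below this point.
There are look-alikes about, which are no part of the job. Leave any purple look-alike of the part that bears pack_orange_mid alone.

How it is judged:
By the outcome, as a careful person would: the job done as asked, in the order asked, and still so for the second after the job is handed in, with the robot touching nothing.
Of pack_blue, pack_yellow, pack_white, pack_orange only 2 to 3 are there at a start; the rules pass over those that are not, and their reading is None.
At some moment in a run one of pack_blue, pack_yellow, pack_white, pack_orange may be knocked a few centimetres aside while the robot is not near it.
It also fails if it takes over 210 s, if anything falls off the work surface, if the arm or the gripper's body presses on something with over 40 N, if the wrist force passes 120 N, or if a joint passes its speed limit or range.

### The arm

A 6-joint arm with a two-finger parallel gripper is mounted at the origin on the work surface. World frame = base frame: x ahead of the robot, y to its left, z up, the work surface at z = 0. Lengths are in m, angles in rad, forces in N, time in s.
With the tool pointing down it reaches from about 0.15 to 0.775 m from the base axis. Payload 6.1 kg.
Tool frame: the origin (TCP) lies between the finger pads; the fingertips stand 14 mm ahead of it and the grasp point (between the pads) lies 5 mm behind it (bot.nose_length is the distance from the TCP to the fingertips, in m); z points along the fingers, y is the line along which they close (so a half turn about z gives the same grasp; the last joint's range is limited). The gripper opens to 85 mm and grips with 20 to 120 N. Pads are 22 mm wide; open, the fingers measure 114 mm over their backs; the gripper's body (76 mm by 85 mm) begins 54 mm behind the grasp point. The pads swing forward as they close: fully open they stand 13 mm farther back than shut.
Start: joints at [1.254, 0.126, -0.04, 1.405, 0, 1.571], TCP at [0.164, 0.499, 0.245] pointing down, gripper open.
Joint ranges: [-2.72, 2.72], [-0.95, 1.95], [-1.27, 1.35], [-1.78, 2.02], [-1.46, 1.47], [-3.14, 3.14]. Speed limits (rad/s): [2.39, 2.39, 3.01, 3.14, 3.14, 3.14].

### API

Orientations are given as a 3x3 rotation matrix whose columns are the frame's x, y, z axes.
In Python, from bench import bot, viewer gives the robot as it stands. The module is installed in compiled form; this text tells all that it offers.
- The arm moves only by the tool apply_moves, never from a script. Its argument "series" is a list of rows, each an object with "delta_pos": the shift along the tool's x, y, z in units of 30 mm (1.0 is 30 mm), a list of three; "angular": the turn, a rotation vector about the tool's x, y, z in units of 6 degrees (1.0 is 6 degrees), a list of three; "hand": the finger opening in mm, from 0 to 85.4. In form: [{"delta_pos": [dx, dy, dz], "angular": [ax, ay, az], "hand": hand}, ...]. A call has 1 to 10 rows; each row is the pose to reach, as a shift and turn from the pose commanded when the call began, along the tool's axes at that moment; what a row does not reach only later rows make up. A row lasts 1/10 s, in which the tool goes at most 50 mm and 8.59 degrees, less where a joint would pass 70% of its speed; a pose out of reach is approached as far as the arm can. A call with a gripper value outside its range is refused whole. The fingers move at their own pace and stop on an object; "force" is the grip in N (left out, the last holds). Time passes only in rows, so rows that repeat a pose let the fingers close. It gives the time, the measured TCP pose, the force, the opening and the grip force at its end, in the units of the state.
- bot.get_obs(): the state, without advancing time (a new reading comes with each control period).
- viewer.capture(name): name is "scene" or "side" or "wrist"; returns the picture (384x512x3 uint8, blue, green, red); there is no depth.
- viewer.calibration(name): a dict with "camera_matrix" (3x3 intrinsics, pixels), "camera_from_world" (4x4, takes a point from world to camera coordinates). Camera axes: x right, y up, looking along -z (the intrinsics and any distortion apply to the point x, -y, -z); pixel columns grow to the right and rows downward; lengths in m; the calibration is good to about 2 mm. The wrist camera is an equidistant fisheye: a pixel r from the principal point sees the ray r / f radians off the axis. A picture is of the moment at which its call begins: read the wrist's pose just before it. calibration takes no time and is no camera call; for the wrist camera it gives the pose at the moment of the call.
- bot.close_job(): hands the job in; it is judged then, once.
Trained networks look in the newest picture that a camera, given by its name, has taken for a name from the list of things; names that differ only in an ending like _2 or _b are one class to them, and where a whole thing is asked for, a point or a joint stands for the part that bears it (a point fixed in the world has none). Each returns a list of dicts, best first, with "p" (0 to 1); they miss things now and then, are a little off and sometimes report something else, mostly with a low value. They report only what shows in the picture. A call takes as long as a camera call. They do not tell look-alikes from the thing itself.
- viewer.spot_in(thing, camera): "centre" ([x, y, z] in m, in the coordinates of the camera as it stood for that picture, good to about 4 mm: the middle of the surface that is visible of it).
- viewer.masks_of(thing, camera): "region" (384x512 bool, what is visible of it).
The state is a dict: "time_s": time; "joint_positions": joint angles; "joint_velocities": joint speeds; "joint_torque": joint torques, N m; "tool_pos": TCP position; "tool_rot": TCP orientation; "wrist_force": force on the tool from outside, world axes, zero at the start; "wrist_torque": the same for the moment, N m; "finger_gap": finger opening in m; "finger_force": force on a finger pad.
Only numpy, scipy, OpenCV 4.12 (cv2) and the standard library are available. Lean on these libraries where they do the work, as an engineer would, in place of code of your own. Each camera call takes 0.05 s, during which the arm holds its last target. There are 200 camera calls.

## Working session

There is one attempt and no reset: what is moved stays moved. The work goes in short steps, Python scripts to look and compute and a tool call to move; the robot and the scene stay as the last step left them, time stands still between calls to the robot, and variables do not carry over. Pictures are saved under pics/ and viewed, at most 16 in all, crops included, and the job is handed in when it is done.

Besides the shell and the picture viewer there is one more tool, called after "Emit:" in YAML: its name, and indented under it one key for each argument. apply_moves: Moves the arm, as the interface text tells. Its arguments: {"type":"object","properties":{"series":{"type":"array"},"force":{"type":"number"}},"required":["series"]}

```bash
mkdir -p pics; ls; cat > h.py <<'E'
import numpy as np, cv2
from bench import bot, viewer
def cap(n,f=None):
    im=viewer.capture(n)
    if f: cv2.imwrite('pics/'+f,im)
    return im
def towc(c,n,cal=None):
    T=np.array((cal or viewer.calibration(n))['camera_from_world']); return (np.linalg.inv(T)@np.r_[c,1])[:3]
def proj(p,n):
    cal=viewer.calibration(n);K=np.array(cal['camera_matrix']);q=(np.array(cal['camera_from_world'])@np.r_[p,1])[:3]
    v=np.array([q[0],-q[1],-q[2]])
    if n=='wrist':
        r=np.hypot(v[0],v[1]);t=np.arctan2(r,v[2]);v=np.array([v[0]/r*t,v[1]/r*t,1])
    u=K@(v/v[2]);return u[:2]
def ray(uv,n):
    cal=viewer.calibration(n);K=np.array(cal['camera_matrix']);T=np.linalg.inv(np.array(cal['camera_from_world']))
    x=np.linalg.inv(K)@np.r_[uv,1.]
    if n=='wrist':
        t=np.hypot(x[0],x[1]);s=np.sinc(t/np.pi);x=np.array([x[0]*s,x[1]*s,np.cos(t)])
    return T[:3,3],T[:3,:3]@np.array([x[0],-x[1],-x[2]])
def onz(uv,n,z):
    o,d=ray(uv,n);return o+d*(z-o[2])/d[2]
def delta(p,R=None):
    o=bot.get_obs();return np.array(o['tool_rot']).T@(np.array(p)-o['tool_pos'])/0.03
E
python3 - <<'E'
from h import *
a=cap('scene','s0.png');b=cap('side','d0.png');c=cap('wrist','w0.png')
o=bot.get_obs();print(o['tool_pos'],np.round(o['tool_rot'],3),bot.nose_length,o['wrist_force'])
print(viewer.calibration('wrist')); print(viewer.calibration('scene')); print(viewer.calibration('side'))
for n in ['scene','side']:
  for t in ['dock_top','cover_grip','start_key_top','stop_key_top','hole_punch','notebook','pack_blue_mid','pack_yellow_mid','pack_white_mid','pack_orange_mid','bay_blue_mouth','bay_yellow_mouth','bay_white_mouth','bay_orange_mouth']:
    print(n,t,[(np.round(towc(r['centre'],n),3).tolist(),np.round(proj(towc(r['centre'],n),n)).tolist(),round(r['p'],2)) for r in viewer.spot_in(t,n)][:3])
E
```

```text
pics
[0.16345038 0.49861324 0.24469142] [[-0.95   0.312 -0.   ]
 [ 0.312  0.95  -0.001]
 [ 0.    -0.001 -1.   ]] 0.014 [-0.35381757  0.17456119  0.58152865]
{'camera_matrix': array([[297.31863964,   0.        , 251.66938424],
       [  0.        , 297.31863964, 192.93467037],
       [  0.        ,   0.        ,   1.        ]]), 'camera_from_world': array([[ 0.31096485,  0.95042027, -0.001475  , -0.52509808],
       [-0.90297946,  0.29495793, -0.31245465,  0.04002151],
       [-0.29652817,  0.09849431,  0.94993153, -0.37951161],
       [ 0.        ,  0.        ,  0.        ,  1.        ]])}
{'camera_matrix': array([[360.17289342,   0.        , 256.10237483],
       [  0.        , 360.17289342, 191.70003414],
       [  0.        ,   0.        ,   1.        ]]), 'camera_from_world': array([[-0.48842076,  0.87250044,  0.01371649,  0.39747007],
       [-0.55479759, -0.32262862,  0.76688357,  0.24823859],
       [ 0.67353158,  0.36695198,  0.64163966, -1.34076773],
       [ 0.        ,  0.        ,  0.        ,  1.        ]])}
{'camera_matrix': array([[431.32474153,   0.        , 254.98755
[... 2092 characters left out ...]
 [212.0, 320.0], 0.51), ([0.558, 0.094, 0.031], [217.0, 258.0], 0.45), ([0.555, -0.246, 0.016], [297.0, 188.0], 0.32)]
side pack_yellow_mid [([0.557, 0.094, 0.029], [218.0, 259.0], 0.54), ([0.57, -0.137, 0.015], [270.0, 208.0], 0.53)]
side pack_white_mid []
side pack_orange_mid [([0.663, 0.28, 0.032], [136.0, 282.0], 0.63), ([0.653, 0.124, 0.027], [184.0, 246.0], 0.6), ([0.466, 0.134, 0.028], [232.0, 290.0], 0.57)]
side bay_blue_mouth []
side bay_yellow_mouth [([0.566, -0.189, 0.018], [282.0, 197.0], 0.61)]
side bay_white_mouth [([0.559, -0.245, 0.013], [296.0, 188.0], 0.5)]
side bay_orange_mouth [([0.565, -0.189, 0.015], [282.0, 198.0], 0.43), ([0.585, -0.069, 0.015], [251.0, 219.0], 0.41)]
```

```bash
python3 - <<'E'
import cv2
a=cv2.imread('pics/s0.png');b=cv2.imread('pics/d0.png')
cv2.imwrite('pics/s0c.png',cv2.resize(a[130:320,110:440],None,fx=2.4,fy=2.4,interpolation=cv2.INTER_CUBIC))
cv2.imwrite('pics/d0c.png',cv2.resize(b[120:350,100:360],None,fx=2.6,fy=2.6,interpolation=cv2.INTER_CUBIC))
E
```

```text
(no output)
```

View pics/s0c.png

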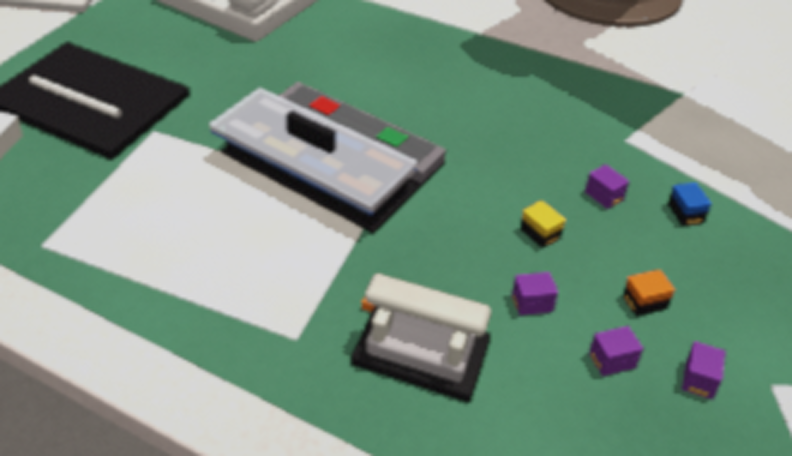

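View pics/d0c.png

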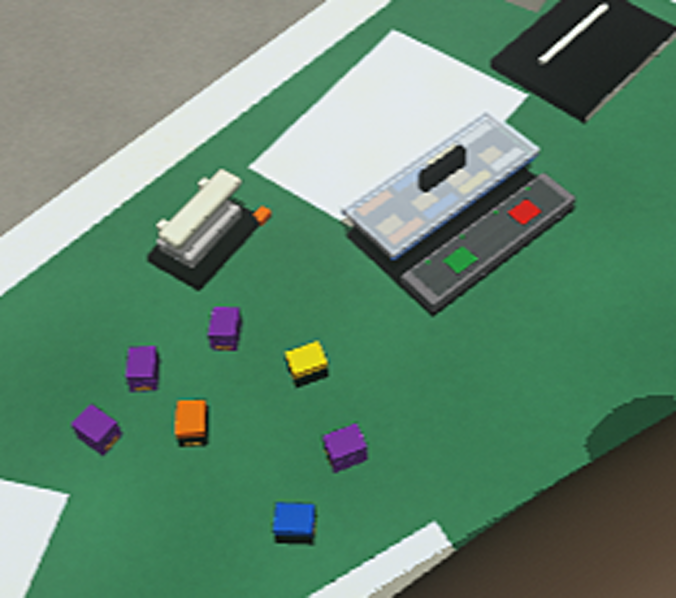

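Yellow is at scene pixel (336,222), blue at (397,214) and orange at (381,252). The look-alikes are four purple packs at (363,208), (333,252), (366,276) and (404,284), which I'll leave alone. The cover is on the dock with its rib at (240,185). The green key is at (273,187) and the red one at (245,174). Free green desk lies on the robot side of the dock.

Emit:
apply_moves:
  series:
    - {"delta_pos":[-14.8,-9.1,-1.2],"angular":[0,0,13],"hand":85}
    - {"delta_pos":[-14.8,-9.1,-1.2],"angular":[0,0,13],"hand":85}
    - {"delta_pos":[-14.8,-9.1,-1.2],"angular":[0,0,13],"hand":85}
    - {"delta_pos":[-14.8,-9.1,-1.2],"angular":[0,0,13],"hand":85}
    - {"delta_pos":[-14.8,-9.1,-1.2],"angular":[0,0,13],"hand":85}
    - {"delta_pos":[-14.8,-9.1,-1.2],"angular":[0,0,13],"hand":85}
    - {"delta_pos":[-14.8,-9.1,-1.2],"angular":[0,0,13],"hand":85}
    - {"delta_pos":[-14.8,-9.1,-1.2],"angular":[0,0,13],"hand":85}
    - {"delta_pos":[-14.8,-9.1,-1.2],"angular":[0,0,13],"hand":85}
    - {"delta_pos":[-14.8,-9.1,-1.2],"angular":[0,0,13],"hand":85}

```text
time_s: 2.55
tool_pos: [0.4869, 0.1163, 0.2802]
tool_rot: [[0.111, 0.994, 0.001], [0.994, -0.111, 0.0], [0.0, 0.001, -1.0]]
wrist_force: [0.3, 0.7, -0.1]
finger_gap: 0.0846
finger_force: 0.0
```

```bash
python3 - <<'E'
from h import *
o=bot.get_obs();print(o['tool_pos'],np.round(o['tool_rot'],3),o['time_s'],o['joint_positions'])
a=cap('wrist','w1.png')
print(np.round(delta([0.60,-0.159,0.26]),2))
for p in [(0.36,-0.12,0),(0.404,-0.007,0),(.316,-.233,0),(0.404,-.233,0),(.316,-.007,0)]: print(proj(p,'scene').round())
E
```

```text
[0.48694301 0.11632049 0.28017962] [[ 0.111  0.994  0.001]
 [ 0.994 -0.111  0.   ]
 [ 0.     0.001 -1.   ]] 2.55 [ 2.34394239e-01  8.17938841e-02 -1.26969604e-02  1.47548240e+00
  1.61117044e-04  1.91628928e+00]
[-8.54  4.63  0.7 ]
[293. 164.]
[321. 183.]
[268. 148.]
[255. 161.]
[332. 168.]
```

View pics/w1.png

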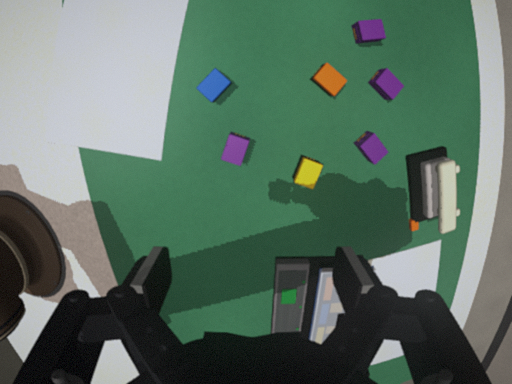

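The wrist view shows yellow at (308,172), blue (213,85), orange (329,80), four purple packs around them, and the dock at bottom right. Now I'll move over the dock.

Emit:
apply_moves:
  series:
    - {"delta_pos":[-8.5,3.7,0.7],"angular":[0,0,0],"hand":85}
    - {"delta_pos":[-8.5,3.7,0.7],"angular":[0,0,0],"hand":85}
    - {"delta_pos":[-8.5,3.7,0.7],"angular":[0,0,0],"hand":85}
    - {"delta_pos":[-8.5,3.7,0.7],"angular":[0,0,0],"hand":85}
    - {"delta_pos":[-8.5,3.7,0.7],"angular":[0,0,0],"hand":85}
    - {"delta_pos":[-8.5,3.7,0.7],"angular":[0,0,0],"hand":85}
    - {"delta_pos":[-8.5,3.7,0.7],"angular":[0,0,0],"hand":85}
    - {"delta_pos":[-8.5,3.7,0.7],"angular":[0,0,0],"hand":85}

```text
time_s: 3.4
tool_pos: [0.5688, -0.1476, 0.2583]
tool_rot: [[0.108, 0.994, -0.001], [0.994, -0.108, 0.001], [0.001, -0.001, -1.0]]
wrist_force: [0.1, 0.4, 0.1]
finger_gap: 0.0854
finger_force: 0.0
```

```bash
python3 - <<'E'
from h import *
o=bot.get_obs();print(o['tool_pos'],o['time_s'])
a=cap('wrist','w2.png')
cv2.imwrite('pics/w2c.png',cv2.resize(a[80:384,130:400],None,fx=1.9,fy=1.9,interpolation=cv2.INTER_CUBIC))
hsv=cv2.cvtColor(a,cv2.COLOR_BGR2HSV)
for n,lo,hi,z in [('start',(50,120,60),(70,255,255),.027),('stop',(0,150,80),(4,255,255),.027)]:
    m=cv2.inRange(hsv,lo,hi);c,l,s,ce=cv2.connectedComponentsWithStats(m)
    for i in np.argsort(-s[1:,4])[:3]+1: print(n,ce[i].round(),s[i,4],onz(ce[i],'wrist',z).round(4))
for t in ['dock_top','cover_grip','start_key_top','stop_key_top','bay_blue_mouth','bay_yellow_mouth','bay_white_mouth','bay_orange_mouth']:
    print(t,[(np.round(towc(r['centre'],'wrist'),3).tolist(),np.round(proj(towc(r['centre'],'wrist'),'wrist')).tolist(),round(r['p'],2)) for r in viewer.spot_in(t,'wrist')][:3])
m=viewer.masks_of('cover_grip','wrist')
for r in m[:2]: print(r['p'],r['region'].sum(),cv2.minAreaRect(np.argwhere(r['region'])[:,::-1].astype(np.float32)))
E
```

```text
[ 0.56881382 -0.14756283  0.25829286] 3.4
start [210. 137.] 453 [ 0.5214 -0.1073  0.027 ]
start [228. 157.] 7 [ 0.5404 -0.1337  0.027 ]
start [228. 115.] 7 [ 0.5467 -0.0824  0.027 ]
stop [211. 213.] 360 [ 0.509  -0.2058  0.027 ]
dock_top [([0.526, -0.145, 0.021], [218.0, 166.0], 0.9)]
cover_grip [([0.601, -0.156, 0.046], [280.0, 173.0], 0.82), ([0.513, -0.201, 0.029], [214.0, 210.0], 0.7), ([0.524, -0.145, 0.024], [216.0, 167.0], 0.37)]
start_key_top [([0.519, -0.104, 0.022], [209.0, 135.0], 0.84)]
stop_key_top [([0.511, -0.203, 0.025], [212.0, 211.0], 0.9)]
bay_blue_mouth []
bay_yellow_mouth []
bay_white_mouth [([0.525, -0.107, 0.026], [213.0, 137.0], 0.68)]
bay_orange_mouth [([0.755, 0.017, 0.034], [387.0, 27.0], 0.2)]
0.91 13147 ((280.2752685546875, 177.64044189453125), (78.55426788330078, 180.77476501464844), 1.6846843957901)
```

View pics/w2c.png

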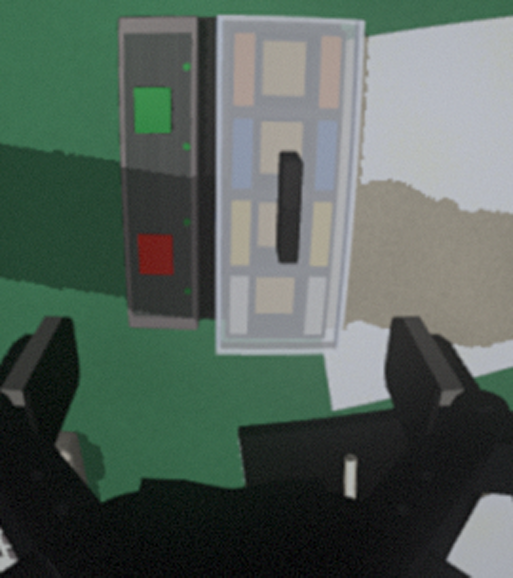

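The cover is on the dock. From +y the bays are orange, blue, yellow, white (crop y 70, 150, 235, 305). The rib is at crop (290,207), the green key at (152,110) and the red key at (155,255).

```bash
python3 - <<'E'
from h import *
a=cv2.imread('pics/w2.png')
g=cv2.cvtColor(a,cv2.COLOR_BGR2GRAY)
m=np.zeros_like(g);m[155:222,265:300]=(g[155:222,265:300]<70)*255
c,l,s,ce=cv2.connectedComponentsWithStats(m);i=np.argmax(s[1:,4])+1
print(s[i],ce[i])
p=np.argwhere(l==i)[:,::-1].astype(np.float32);print(cv2.minAreaRect(p),onz(ce[i],'wrist',.066).round(4))
x0,y0,w,h,_=s[i]
for yy in range(y0,y0+h,4):
    xs=p[p[:,1]==yy][:,0];print(yy,xs.min(),xs.max(),end='; ')
# predicted rib from dock frame using keys
k1=np.array([.5214,-.1073]);k2=np.array([.509,-.2058]);ey=(k1-k2)/np.linalg.norm(k1-k2);ex=np.array([ey[1],-ey[0]])
for off in [.07,.075,.08,.085]: print(off,((k1+k2)/2+off*ex).round(4))
R=np.c_[ex,ey]
for c in [(.5985,-.165),(.603,-.165),(.6,-.17)]:
  for q in [(6,32,.077),(-6,32,.077),(6,-32,.077),(-6,-32,.077)]: print(proj(np.r_[np.array(c)+R@np.array(q[:2])/1e3,q[2]],'wrist').round(1),end=' ')
  print()
E
```

```text
[276 160  13  58 640] [281.7234375 188.2671875]
((281.8741455078125, 188.52731323242188), (11.463153839111328, 57.22206497192383), 1.7899105548858643) [ 0.6005 -0.169   0.066 ]
160 278.0 285.0; 164 277.0 287.0; 168 277.0 288.0; 172 277.0 288.0; 176 277.0 288.0; 180 277.0 287.0; 184 277.0 287.0; 188 277.0 287.0; 192 277.0 287.0; 196 276.0 287.0; 200 276.0 286.0; 204 276.0 286.0; 208 276.0 286.0; 212 276.0 286.0; 216 277.0 285.0; 0.07 [ 0.5847 -0.1653]
0.075 [ 0.5896 -0.1659]
0.08 [ 0.5946 -0.1665]
0.085 [ 0.5995 -0.1672]
[287.6 159.4] [276.4 159.1] [284.4 215.1] [273.9 215. ] 
[291.7 159. ] [280.6 158.7] [288.4 214.7] [277.8 214.6] 
[289.3 163.9] [278.2 163.6] [286. 219.] [275.5 218.9]
```

Emit:
apply_moves:
  series:
    - {"delta_pos":[-0.57,1.07,4.0],"angular":[0,0,0.17],"hand":45}
    - {"delta_pos":[-0.57,1.07,4.0],"angular":[0,0,0.17],"hand":45}
    - {"delta_pos":[-0.57,1.07,4.0],"angular":[0,0,0.17],"hand":45}
    - {"delta_pos":[-0.57,1.07,5.0],"angular":[0,0,0.17],"hand":45}
    - {"delta_pos":[-0.57,1.07,5.7],"angular":[0,0,0.17],"hand":45}
    - {"delta_pos":[-0.57,1.07,6.3],"angular":[0,0,0.17],"hand":45}
    - {"delta_pos":[-0.57,1.07,6.3],"angular":[0,0,0.17],"hand":45}

```text
time_s: 4.6
tool_pos: [0.5973, -0.1671, 0.0669]
tool_rot: [[0.125, 0.992, -0.005], [0.992, -0.125, 0.001], [0.001, -0.005, -1.0]]
wrist_force: [0.1, 0.5, -0.9]
finger_gap: 0.045
finger_force: 0.0
```

Emit:
apply_moves:
  series:
    - {"delta_pos":[0,0,0],"angular":[0,0,0],"hand":5}
    - {"delta_pos":[0,0,0],"angular":[0,0,0],"hand":5}
    - {"delta_pos":[0,0,0],"angular":[0,0,0],"hand":5}
    - {"delta_pos":[0,0,0],"angular":[0,0,0],"hand":5}
    - {"delta_pos":[0,0,0],"angular":[0,0,0],"hand":5}
    - {"delta_pos":[0,0,0],"angular":[0,0,0],"hand":5}
  force: 40

```text
time_s: 5.2
tool_pos: [0.6, -0.1679, 0.0714]
tool_rot: [[0.125, 0.992, 0.003], [0.992, -0.125, -0.001], [-0.0, 0.003, -1.0]]
wrist_force: [0.1, 1.4, 6.0]
finger_gap: 0.0113
finger_force: 40.4
```

Emit:
apply_moves:
  series:
    - {"delta_pos":[0,0,-0.7],"angular":[0,0,0],"hand":5}
    - {"delta_pos":[0,0,-1.5],"angular":[0,0,0],"hand":5}
    - {"delta_pos":[0,0,-2.5],"angular":[0,0,0],"hand":5}
    - {"delta_pos":[0,-1,-2.5],"angular":[0,0,0],"hand":5}
    - {"delta_pos":[0,-2,-2.5],"angular":[0,0,0],"hand":5}
    - {"delta_pos":[0.2,-3.3,-2.5],"angular":[0,0,0],"hand":5}
    - {"delta_pos":[0.4,-4.6,-2.5],"angular":[0,0,0],"hand":5}
    - {"delta_pos":[0.6,-5.9,-2.5],"angular":[0,0,0],"hand":5}
    - {"delta_pos":[0.6,-7.1,-2.5],"angular":[0,0,0],"hand":5}
    - {"delta_pos":[0.6,-8.0,-2.5],"angular":[0,0,0],"hand":5}

```text
time_s: 6.2
tool_pos: [0.3607, -0.1192, 0.1446]
tool_rot: [[0.125, 0.992, -0.001], [0.992, -0.125, 0.0], [0.0, -0.001, -1.0]]
wrist_force: [0.6, -0.1, -1.2]
finger_gap: 0.0112
finger_force: 39.6
```

```bash
python3 - <<'E'
from h import *
o=bot.get_obs();print(o['tool_pos'],o['finger_gap'],o['wrist_force'],o['joint_positions'])
a=cap('side');b=cap('wrist')
cv2.imwrite('pics/lift.png',np.hstack([cv2.resize(a[60:360,130:480],(400,343)),cv2.resize(b,(400,343))]))
E
```

```text
[ 0.36073408 -0.11915154  0.14456105] 0.011193385732961098 [ 0.59086662 -0.06183312 -1.15164557] [-3.18992217e-01 -1.28334626e-01 -5.14697256e-01  1.18512433e+00
 -3.85090341e-05  1.37668218e+00]
```

View pics/lift.png

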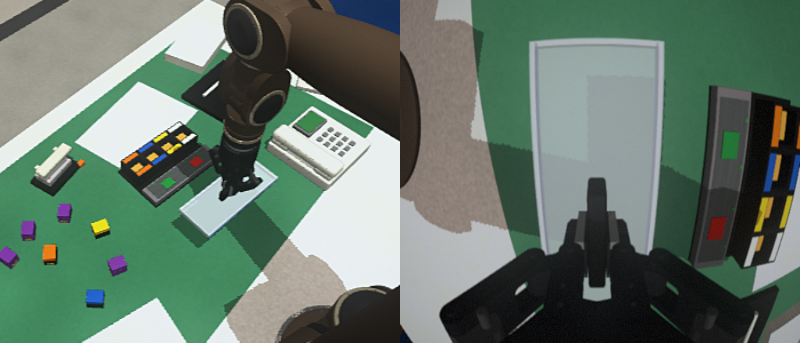

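The cover hangs level in the gripper. A telephone stands on its -y side, so I'll check clearance before setting down.

```bash
python3 - <<'E'
from h import *
for q in [(270,160),(330,188)]: print(onz((130+q[0]/1.143,60+q[1]/1.143),'side',0))
for q in [(708,85),(695,262),(530,42),(470,40),(515,200),(543,250)]: print(onz(((q[0]-400)*1.28,q[1]*1.12),'wrist',0))
E
```

```text
[ 0.37621813 -0.359198    0.        ]
[ 0.21390732 -0.38142638  0.        ]
[ 0.50797702 -0.04564753  0.        ]
[ 0.49460168 -0.27481086  0.        ]
[ 2.98137907e-01  2.20245246e-02 -5.55111512e-17]
[0.21837076 0.0455156  0.        ]
[ 0.24533874 -0.14778408  0.        ]
[ 0.26871485 -0.22007365  0.        ]
```

Emit:
apply_moves:
  series:
    - {"delta_pos":[0,0.2,1.2],"angular":[0,0,0],"hand":5}
    - {"delta_pos":[0,0.2,2.4],"angular":[0,0,0],"hand":5}
    - {"delta_pos":[0,0.2,3.2],"angular":[0,0,0],"hand":5}
    - {"delta_pos":[0,0.2,3.5],"angular":[0,0,0],"hand":5}
    - {"delta_pos":[0,0.2,3.62],"angular":[0,0,0],"hand":5}
    - {"delta_pos":[0,0.2,3.62],"angular":[0,0,0],"hand":5}

```text
time_s: 6.9
tool_pos: [0.3698, -0.1207, 0.0366]
tool_rot: [[0.125, 0.992, 0.0], [0.992, -0.125, -0.0], [-0.0, 0.0, -1.0]]
wrist_force: [0.8, 0.5, -1.2]
finger_gap: 0.0109
finger_force: 39.7
```

Emit:
apply_moves:
  series:
    - {"delta_pos":[0,0,0],"angular":[0,0,0],"hand":45}
    - {"delta_pos":[0,0,0],"angular":[0,0,0],"hand":45}
    - {"delta_pos":[0,0,0],"angular":[0,0,0],"hand":45}
    - {"delta_pos":[0,0,-1],"angular":[0,0,0],"hand":45}
    - {"delta_pos":[0,0,-2.5],"angular":[0,0,0],"hand":45}
    - {"delta_pos":[0,0,-4.0],"angular":[0,0,0],"hand":60}
    - {"delta_pos":[0,0,-5.5],"angular":[0,0,0],"hand":60}

```text
time_s: 7.6
tool_pos: [0.3689, -0.1205, 0.2034]
tool_rot: [[0.125, 0.992, 0.001], [0.992, -0.125, -0.0], [-0.0, 0.001, -1.0]]
wrist_force: [1.4, -0.7, -0.5]
finger_gap: 0.0605
finger_force: 0.0
```

```bash
cat >> h.py <<'E'
HS={'yellow':((22,120,80),(34,255,255)),'blue':((100,130,60),(118,255,255)),'orange':((7,150,80),(18,255,255))}
def packs(a,n='wrist',z=.03):
    hsv=cv2.cvtColor(a,cv2.COLOR_BGR2HSV)
    for k,(lo,hi) in HS.items():
        m=cv2.inRange(hsv,lo,hi);c,l,s,ce=cv2.connectedComponentsWithStats(m)
        for i in np.argsort(-s[1:,4])[:4]+1:
            if s[i,4]<60: continue
            cn=cv2.findContours((l==i).astype(np.uint8),cv2.RETR_EXTERNAL,cv2.CHAIN_APPROX_NONE)[0][0][:,0]
            W=np.array([onz(q,n,z)[:2] for q in cn.astype(float)])
            r=cv2.minAreaRect((W*1000).astype(np.float32))
            print(k,ce[i].round(),s[i,4],onz(ce[i],n,z).round(4),'rect',np.round(r[0],1),np.round(r[1],1),round(r[2],1))
E
python3 - <<'E'
from h import *
o=bot.get_obs();print(o['tool_pos'],o['time_s'],o['wrist_force'])
packs(cap('wrist','w3.png')); print('scene'); packs(cap('scene','s3.png'),'scene')
print('to yellow',delta([.555,.09,.2]).round(2))
E
```

```text
[ 0.36885518 -0.1204869   0.20344788] 7.6 [ 1.39355558 -0.73894616 -0.47853607]
yellow [426. 217.] 304 [ 0.5901 -0.2041  0.03  ] rect [ 590.  -205.4] [47.9 15.6] 82.3
yellow [458. 217.] 268 [ 0.6461 -0.212   0.03  ] rect [ 646.1 -213. ] [50.3 15.5] 82.8
blue [434. 176.] 351 [ 0.5964 -0.1492  0.03  ] rect [ 597.1 -149.4] [49.2 15.8] 83.3
blue [466. 176.] 285 [ 0.6531 -0.1554  0.03  ] rect [ 653.3 -155.9] [48.3 15.3] 83.3
orange [440. 131.] 407 [ 0.604  -0.0929  0.03  ] rect [604.2 -93. ] [49.8 16. ] 82.7
orange [472. 134.] 307 [ 0.6599 -0.1     0.03  ] rect [ 660.2 -100. ] [49.5 15.3] 82.8
orange [505.  74.] 132 [ 0.7307 -0.0182  0.03  ] rect [730.3 -18.2] [23.5 19.7] 6.5
scene
yellow [336. 221.] 166 [0.5668 0.0919 0.03  ] rect [566.2  91.5] [42.8 37. ] 64.3
yellow [227. 191.] 84 [ 0.6055 -0.2099  0.03  ] rect [ 605.5 -209.8] [51.1 18.4] 82.9
blue [196.  35.] 7951 [-0.4717 -1.109   0.03  ] rect [ -506.8 -1187.6] [1550.9  882.7] 33.0
blue [90. 83.] 2596 [ 0.2936 -1.099   0.03  ] rect [  263.7 -1154.3] [810.9 221.6] 56.6
blue [398. 212.] 151 [0.4562 0.2197 0.03  ] rect [455.8 219.8] [45.5 34.6] 37.3
blue [241. 198.] 70 [ 0.6133 -0.1587  0.03  ] rect [ 611.8 -156.6] [48.2 17.9] 83.3
orange [271.  35.] 1919 [-0.699 -0.75   0.03 ] rect [-833.4 -791.2] [1449.   211.5] 28.8
orange [380. 249.] 198 [0.6057 0.2133 0.03  ] rect [605.2 213.3] [34.1 42.9] 46.2
orange [258. 206.] 90 [ 0.6184 -0.1041  0.03  ] rect [ 616.6 -103.8] [49.8 20.6] 83.3
orange [270. 196.] 69 [ 0.5668 -0.0966  0.03  ] rect [566.5 -96.6] [49.2 15.2] 81.9
to yellow [7.76 5.17 0.29]
```

Emit:
apply_moves:
  series:
    - {"delta_pos":[7.8,5.2,0.3],"angular":[0,0,0],"hand":55}
    - {"delta_pos":[7.8,5.2,0.3],"angular":[0,0,0],"hand":55}
    - {"delta_pos":[7.8,5.2,0.3],"angular":[0,0,0],"hand":55}
    - {"delta_pos":[7.8,5.2,0.3],"angular":[0,0,0],"hand":55}
    - {"delta_pos":[7.8,5.2,0.3],"angular":[0,0,0],"hand":55}
    - {"delta_pos":[7.8,5.2,0.3],"angular":[0,0,0],"hand":55}
    - {"delta_pos":[7.8,5.2,0.3],"angular":[0,0,0],"hand":55}

```text
time_s: 8.4
tool_pos: [0.555, 0.095, 0.1908]
tool_rot: [[0.121, 0.993, -0.001], [0.993, -0.121, 0.0], [0.0, -0.001, -1.0]]
wrist_force: [-0.7, 0.2, -0.6]
finger_gap: 0.0552
finger_force: 0.0
```

```bash
cat > look.py <<'E'
from h import *
import sys
o=bot.get_obs();R=np.array(o['tool_rot']);print(o['tool_pos'].round(4),'t',o['time_s'],'tool y angle',np.degrees(np.arctan2(R[1,1],R[0,1])).round(2))
packs(cap('wrist',sys.argv[1] if len(sys.argv)>1 else None))
E
python3 look.py w4.png
```

```text
[0.555  0.095  0.1908] t 8.4 tool y angle -6.96
yellow [258. 181.] 1016 [0.5588 0.0916 0.03  ] rect [558.7  91.1] [37.5 29.1] 64.2
blue [134.  74.] 974 [0.4503 0.2182 0.03  ] rect [449.9 218.2] [36.9 30.7] 39.4
orange [282.  56.] 1069 [0.5968 0.2118 0.03  ] rect [596.9 211.9] [28.7 35.8] 44.9
orange [292. 321.] 247 [ 0.5819 -0.1     0.03  ] rect [ 581.7 -100.5] [40.6 14.9] 84.5
orange [404. 243.] 138 [ 0.7256 -0.0062  0.03  ] rect [725.5  -5.3] [15.3 22.4] 6.8
```

View pics/w4.png

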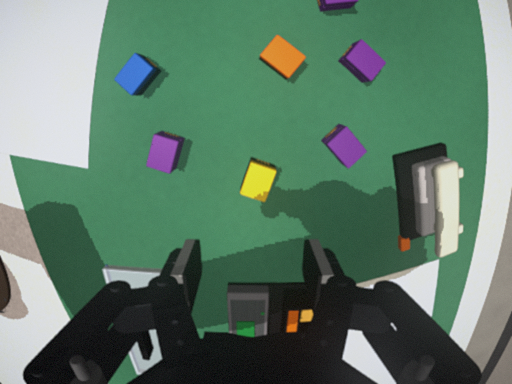

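Yellow is at (258,181), with blue (136,74), orange (283,57) and the purple packs clear of it. The cover lies flat at bottom left. Grasping yellow.

Emit:
apply_moves:
  series:
    - {"delta_pos":[-0.1,0.14,1.0],"angular":[0,0,1.4],"hand":52}
    - {"delta_pos":[-0.1,0.14,2.2],"angular":[0,0,2.8],"hand":52}
    - {"delta_pos":[-0.1,0.14,3.4],"angular":[0,0,3.14],"hand":52}
    - {"delta_pos":[-0.1,0.14,4.4],"angular":[0,0,3.14],"hand":52}
    - {"delta_pos":[-0.1,0.14,5.0],"angular":[0,0,3.14],"hand":52}
    - {"delta_pos":[-0.1,0.14,5.2],"angular":[0,0,3.14],"hand":52}
    - {"delta_pos":[-0.1,0.14,5.2],"angular":[0,0,3.14],"hand":52}

```text
time_s: 9.15
tool_pos: [0.556, 0.0877, 0.036]
tool_rot: [[0.439, 0.898, -0.001], [0.898, -0.439, -0.0], [-0.001, -0.001, -1.0]]
wrist_force: [-0.3, 0.3, 1.2]
finger_gap: 0.0523
finger_force: 0.0
```

Emit:
apply_moves:
  series:
    - {"delta_pos":[0,0,0],"angular":[0,0,0],"hand":20}
    - {"delta_pos":[0,0,0],"angular":[0,0,0],"hand":20}
    - {"delta_pos":[0,0,0],"angular":[0,0,0],"hand":20}
    - {"delta_pos":[0,0,0],"angular":[0,0,0],"hand":20}
    - {"delta_pos":[0,0,0],"angular":[0,0,0],"hand":20}
  force: 35

```text
time_s: 9.65
tool_pos: [0.558, 0.0885, 0.038]
tool_rot: [[0.439, 0.899, 0.003], [0.899, -0.439, -0.0], [0.001, 0.003, -1.0]]
wrist_force: [-1.3, -1.0, 7.1]
finger_gap: 0.0264
finger_force: 35.1
```

Emit:
apply_moves:
  series:
    - {"delta_pos":[0,0,-1.2],"angular":[0,0,0],"hand":20}
    - {"delta_pos":[0,0,-2.7],"angular":[0,0,0],"hand":20}
    - {"delta_pos":[-0.6,0.4,-3.7],"angular":[0,0,-0.8],"hand":20}
    - {"delta_pos":[-1.9,1.2,-3.7],"angular":[0,0,-1.6],"hand":20}
    - {"delta_pos":[-3.2,2.1,-3.7],"angular":[0,0,-2.4],"hand":20}
    - {"delta_pos":[-4.5,3.0,-3.7],"angular":[0,0,-3.14],"hand":20}
    - {"delta_pos":[-5.8,3.9,-3.7],"angular":[0,0,-3.14],"hand":20}
    - {"delta_pos":[-7.0,4.7,-3.7],"angular":[0,0,-3.14],"hand":20}
    - {"delta_pos":[-7.9,5.27,-3.7],"angular":[0,0,-3.14],"hand":20}
    - {"delta_pos":[-7.9,5.27,-3.7],"angular":[0,0,-3.14],"hand":20}

```text
time_s: 10.65
tool_pos: [0.5953, -0.1976, 0.1471]
tool_rot: [[0.129, 0.992, 0.0], [0.992, -0.129, -0.001], [-0.001, 0.001, -1.0]]
wrist_force: [-0.0, 0.4, -1.2]
finger_gap: 0.0267
finger_force: 34.9
```

```bash
sed -i 's/packs(cap(.*/packs(cap("wrist",sys.argv[1]),z=float(sys.argv[2]))/' look.py; python3 look.py w5.png 0.046
```

```text
[ 0.5953 -0.1976  0.1471] t 10.65 tool y angle -7.44
yellow [251. 229.] 5021 [ 0.5908 -0.2212  0.046 ] rect [ 590.5 -220.7] [102.6  65.1] 82.7
yellow [253.  68.] 1250 [ 0.6085 -0.0916  0.046 ] rect [608.2 -91.4] [32.  22.6] 82.7
yellow [253. 127.] 1106 [ 0.6034 -0.1374  0.046 ] rect [ 602.3 -138.3] [32.1 22.8] 83.2
yellow [264. 178.] 85 [ 0.6064 -0.1783  0.046 ] rect [ 606.5 -179.5] [14.9  4.8] 83.2
blue [217. 131.] 893 [ 0.5751 -0.1369  0.046 ] rect [ 575.1 -137.1] [43.2 12.4] 81.8
blue [284. 131.] 877 [ 0.6266 -0.1431  0.046 ] rect [ 626.8 -143.4] [43.9 11.7] 83.6
orange [216.  65.] 937 [ 0.5816 -0.0857  0.046 ] rect [581.5 -85.5] [44.1 12.2] 82.5
orange [285.  65.] 918 [ 0.6328 -0.0921  0.046 ] rect [633.2 -92.1] [44.2 12.2] 82.8
```

View pics/w5.png

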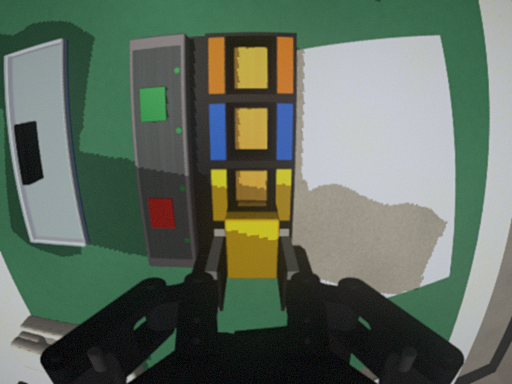

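Bays and strips are clearly visible: orange at row 65, blue 131, yellow 190, with the yellow pack held square at (250,245). I'll check the pack's position in the hand by projection.

```bash
python3 - <<'E'
from h import *
o=bot.get_obs();R=np.array(o['tool_rot']);p=np.array(o['tool_pos']);ex=R[:,1];ey=R[:,0]
for d in (0,.003,.006):
  for zt in (-.008,-.004):
    print(d,zt,[proj(p+ey*(d+.018)+ex*s*.014+[0,0,zt],'wrist').round(1).tolist() for s in(-1,1)],[proj(p+ey*(d-.018)+ex*s*.014+[0,0,zt],'wrist').round(1).tolist() for s in(-1,1)])
print(delta([.5942,-.1948,.147]).round(3))
a=cv2.imread('pics/w5.png');cv2.imwrite('pics/w5c.png',cv2.resize(a[160:290,190:310],None,fx=5,fy=4.5,interpolation=cv2.INTER_CUBIC))
E
```

```text
0 -0.008 [[225.1, 227.6], [280.7, 227.6]] [[227.6, 285.8], [277.9, 285.7]]
0 -0.004 [[224.4, 231.0], [281.5, 231.0]] [[227.1, 290.0], [278.5, 290.0]]
0.003 -0.008 [[224.9, 222.2], [281.0, 222.1]] [[227.4, 281.4], [278.1, 281.4]]
0.003 -0.004 [[224.2, 225.5], [281.7, 225.4]] [[226.9, 285.6], [278.7, 285.6]]
0.006 -0.008 [[224.7, 216.6], [281.2, 216.6]] [[227.1, 277.0], [278.4, 277.0]]
0.006 -0.004 [[224.0, 219.8], [282.0, 219.8]] [[226.6, 281.2], [279.0, 281.1]]
[ 0.023 -0.031  0.003]
```

View pics/w5c.png

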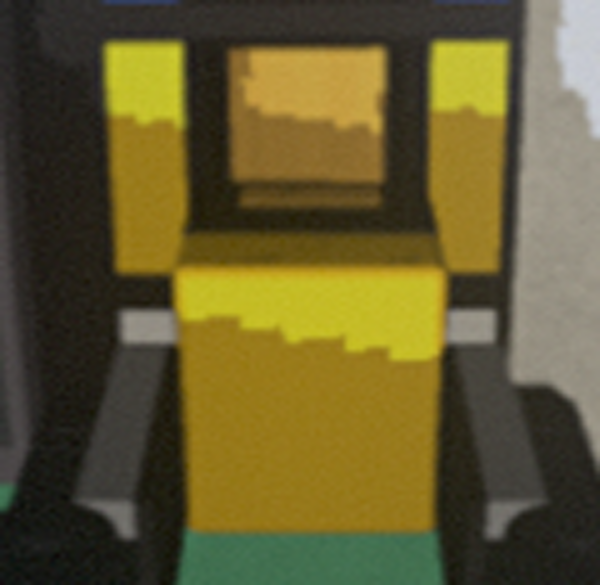

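Emit:
apply_moves:
  series:
    - {"delta_pos":[0.06,-0.05,0.6],"angular":[0,0,0],"hand":20}
    - {"delta_pos":[0.06,-0.05,1.2],"angular":[0,0,0],"hand":20}
    - {"delta_pos":[0.06,-0.05,1.6],"angular":[0,0,0],"hand":20}
    - {"delta_pos":[0.06,-0.05,1.9],"angular":[0,0,0],"hand":20}
    - {"delta_pos":[0.06,-0.05,2.1],"angular":[0,0,0],"hand":20}
    - {"delta_pos":[0.06,-0.05,2.3],"angular":[0,0,0],"hand":20}
    - {"delta_pos":[0.06,-0.05,2.45],"angular":[0,0,0],"hand":20}
    - {"delta_pos":[0.06,-0.05,2.6],"angular":[0,0,0],"hand":20}
    - {"delta_pos":[0.06,-0.05,2.6],"angular":[0,0,0],"hand":20}

```text
time_s: 11.6
tool_pos: [0.5941, -0.1949, 0.0739]
tool_rot: [[0.126, 0.992, 0.003], [0.992, -0.126, -0.008], [-0.007, 0.004, -1.0]]
wrist_force: [-10.1, -8.1, 21.4]
finger_gap: 0.0263
finger_force: 48.4
```

Emit:
apply_moves:
  series:
    - {"delta_pos":[-0.03,-0.03,-0.15],"angular":[0,0,0],"hand":20}
    - {"delta_pos":[-0.03,-0.03,-0.15],"angular":[0,0,0],"hand":20}
    - {"delta_pos":[-0.03,-0.03,-0.15],"angular":[0,0,0],"hand":20}

```text
time_s: 11.9
tool_pos: [0.5938, -0.1928, 0.0748]
tool_rot: [[0.125, 0.992, 0.002], [0.992, -0.125, -0.001], [-0.001, 0.003, -1.0]]
wrist_force: [-0.7, -0.9, 8.4]
finger_gap: 0.0267
finger_force: 46.6
```

```bash
python3 look.py w6.png 0.046; python3 - <<'E'
import cv2
a=cv2.imread('pics/w6.png');cv2.imwrite('pics/w6c.png',cv2.resize(a[100:300,180:330],None,fx=4,fy=3,interpolation=cv2.INTER_CUBIC))
E
```

```text
[ 0.5938 -0.1928  0.0748] t 11.9 tool y angle -7.17
yellow [252. 250.] 3380 [ 0.5924 -0.1994  0.046 ] rect [ 592.3 -201.2] [43.4 34.2] 82.8
yellow [257.  63.] 2424 [ 0.6084 -0.0942  0.046 ] rect [608.1 -94. ] [31.2 22.2] 83.0
yellow [259. 141.] 1536 [ 0.6043 -0.1351  0.046 ] rect [ 602.7 -138.6] [30.4 21.6] 83.0
yellow [299. 225.] 823 [ 0.6219 -0.1866  0.046 ] rect [ 621.2 -189.6] [30.  12.6] 82.8
blue [206. 154.] 1817 [ 0.5756 -0.1386  0.046 ] rect [ 575.4 -139.1] [44.2 12.5] 83.1
blue [302. 154.] 1764 [ 0.6268 -0.1451  0.046 ] rect [ 626.8 -145.8] [44.  12.3] 82.8
orange [304.  59.] 1928 [ 0.6331 -0.0943  0.046 ] rect [633.3 -94. ] [44.3 12.3] 82.8
orange [205.  59.] 1893 [ 0.582  -0.0881  0.046 ] rect [581.8 -87.6] [44.  12.1] 82.8
```

View pics/w6c.png

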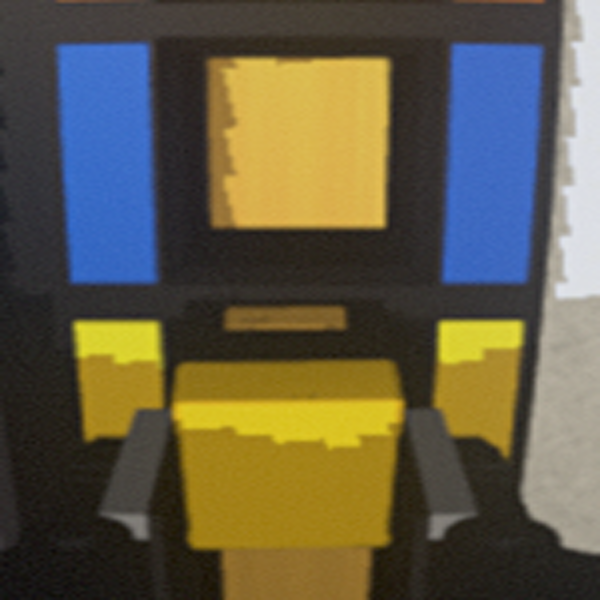

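```bash
python3 - <<'E'
from h import *
from scipy.optimize import least_squares
o=bot.get_obs();R=np.array(o['tool_rot']);p=np.array(o['tool_pos']);ex=R[:,1];ey=R[:,0]
obs=np.array([[223.7,234],[280.5,234],[227.3,282.7],[277.3,282.7]])
def f(v): return np.array([proj(p+ey*(v[0]+a*.018)+ex*(v[1]+s*.014)+[0,0,v[2]],'wrist') for a,s in((1,-1),(1,1),(-1,-1),(-1,1))])-obs
r=least_squares(lambda v:f(v).ravel(),[.003,0,-.008]);print(r.x,f(r.x).round(1))
t=p+ey*r.x[0]+ex*r.x[1];print('pack centre',t.round(4),'rel to blue bay in dock frame:',)
Y=np.array([.124,.992]);X=np.array([.992,-.124]);b=np.array([.6011,-.1424]);print('needs y -52, x 0:',(t[:2]-b)@X*1e3,(t[:2]-b)@Y*1e3, 'top z',t[2]+r.x[2])
E
```

```text
[-0.00811831 -0.00022836 -0.0198379 ] [[ 3.1 -2.1]
 [-2.8 -2.1]
 [ 1.7  2.4]
 [-2.   2.4]]
pack centre [ 0.5925 -0.2009  0.0748] rel to blue bay in dock frame:
needs y -52, x 0: -1.2492759780146514 -59.055019114768506 top z 0.05496824903670375
```

The pack tipped on the +y rim because it sat too far toward +y. I'll set it back on its free spot on the desk, square it up and regrip it deeper and centred.

Emit:
apply_moves:
  series:
    - {"delta_pos":[0,0,-1.0],"angular":[0,0,0],"hand":20}
    - {"delta_pos":[0,0,-1.8],"angular":[0,0,0],"hand":20}
    - {"delta_pos":[1.2,-0.3,-1.8],"angular":[0,0,0],"hand":20}
    - {"delta_pos":[2.7,-0.7,-1.8],"angular":[0,0,0],"hand":20}
    - {"delta_pos":[4.2,-1.1,-1.8],"angular":[0,0,0],"hand":20}
    - {"delta_pos":[5.7,-1.5,-1.8],"angular":[0,0,0],"hand":20}
    - {"delta_pos":[7.2,-1.9,-1.8],"angular":[0,0,0],"hand":20}
    - {"delta_pos":[8.4,-2.2,-1.6],"angular":[0,0,0],"hand":20}
    - {"delta_pos":[9.1,-2.3,-1.0],"angular":[0,0,0],"hand":20}
    - {"delta_pos":[9.1,-2.3,-0.2],"angular":[0,0,0],"hand":20}

```text
time_s: 12.95
tool_pos: [0.5587, 0.0905, 0.0796]
tool_rot: [[0.12, 0.993, 0.002], [0.993, -0.12, 0.001], [0.002, 0.001, -1.0]]
wrist_force: [0.4, -0.8, -1.6]
finger_gap: 0.0267
finger_force: 45.4
```

Emit:
apply_moves:
  series:
    - {"delta_pos":[0,0,0.4],"angular":[0,0,0],"hand":20}
    - {"delta_pos":[0,0,0.8],"angular":[0,0,0],"hand":20}
    - {"delta_pos":[0,0,1.1],"angular":[0,0,0],"hand":20}
    - {"delta_pos":[0,0,1.25],"angular":[0,0,0],"hand":20}
    - {"delta_pos":[0,0,1.25],"angular":[0,0,0],"hand":20}

```text
time_s: 13.45
tool_pos: [0.5583, 0.0865, 0.0417]
tool_rot: [[0.126, 0.992, -0.001], [0.992, -0.126, -0.0], [-0.0, -0.001, -1.0]]
wrist_force: [0.3, -0.5, -0.4]
finger_gap: 0.0268
finger_force: 45.4
```

Emit:
apply_moves:
  series:
    - {"delta_pos":[0,0,0.1],"angular":[0,0,0],"hand":20}
    - {"delta_pos":[0,0,0.2],"angular":[0,0,0],"hand":20}
    - {"delta_pos":[0,0,0.3],"angular":[0,0,0],"hand":20}
    - {"delta_pos":[0,0,0.3],"angular":[0,0,0],"hand":20}

```text
time_s: 13.85
tool_pos: [0.5591, 0.0871, 0.0358]
tool_rot: [[0.125, 0.992, 0.003], [0.992, -0.125, 0.001], [0.001, 0.003, -1.0]]
wrist_force: [-4.6, -0.8, 15.2]
finger_gap: 0.0268
finger_force: 47.2
```

Emit:
apply_moves:
  series:
    - {"delta_pos":[0,0,0],"angular":[0,0,0],"hand":52}
    - {"delta_pos":[0,0,0],"angular":[0,0,0],"hand":52}
    - {"delta_pos":[0,0,0],"angular":[0,0,0],"hand":52}
    - {"delta_pos":[0,0,-1.0],"angular":[0,0,0],"hand":52}
    - {"delta_pos":[0,0,-2.3],"angular":[0,0,0],"hand":52}
    - {"delta_pos":[0,0,-2.3],"angular":[0,0,0],"hand":52}
    - {"delta_pos":[0,0,-2.3],"angular":[0,0,0],"hand":52}

```text
time_s: 14.55
tool_pos: [0.5591, 0.0871, 0.1029]
tool_rot: [[0.125, 0.992, 0.002], [0.992, -0.125, 0.0], [0.001, 0.002, -1.0]]
wrist_force: [-0.2, -1.0, -0.3]
finger_gap: 0.052
finger_force: 0.0
```

```bash
python3 look.py w7.png 0.03
```

```text
[0.5591 0.0871 0.1029] t 14.55 tool y angle -7.17
yellow [252. 196.] 1979 [0.5595 0.1002 0.03  ] rect [559.4  99.5] [37.7 27.6] 83.3
blue [86. 60.] 1693 [0.4527 0.2185 0.03  ] rect [451.9 218.7] [36.8 32.1] 39.3
orange [286.  28.] 2133 [0.5965 0.2125 0.03  ] rect [596.6 212.9] [29.  35.4] 45.2
orange [435. 274.] 193 [0.7199 0.0012 0.03  ] rect [720.3   3.2] [15.1 25.4] 12.6
orange [351. 361.] 93 [ 0.6411 -0.0965  0.03  ] rect [640.9 -99. ] [13.3 20. ] 4.2
```

Emit:
apply_moves:
  series:
    - {"delta_pos":[0.42,-0.03,0.0],"angular":[0,0,0],"hand":52}
    - {"delta_pos":[0.42,-0.03,1.0],"angular":[0,0,0],"hand":52}
    - {"delta_pos":[0.42,-0.03,1.8],"angular":[0,0,0],"hand":52}
    - {"delta_pos":[0.42,-0.03,2.2],"angular":[0,0,0],"hand":52}
    - {"delta_pos":[0.42,-0.03,2.33],"angular":[0,0,0],"hand":52}
    - {"delta_pos":[0.42,-0.03,2.33],"angular":[0,0,0],"hand":52}
    - {"delta_pos":[0.42,-0.03,2.33],"angular":[0,0,0],"hand":52}

```text
time_s: 15.3
tool_pos: [0.5597, 0.0998, 0.0331]
tool_rot: [[0.125, 0.992, 0.001], [0.992, -0.125, 0.0], [0.0, 0.001, -1.0]]
wrist_force: [0.1, 0.2, 1.4]
finger_gap: 0.0519
finger_force: 0.0
```

Emit:
apply_moves:
  series:
    - {"delta_pos":[0,0,0],"angular":[0,0,0],"hand":20}
    - {"delta_pos":[0,0,0],"angular":[0,0,0],"hand":20}
    - {"delta_pos":[0,0,0],"angular":[0,0,0],"hand":20}
    - {"delta_pos":[0,0,0],"angular":[0,0,0],"hand":20}
    - {"delta_pos":[0,0,0],"angular":[0,0,0],"hand":20}
    - {"delta_pos":[0,0,0],"angular":[0,0,0],"hand":20}
  force: 60

```text
time_s: 15.9
tool_pos: [0.56, 0.0997, 0.0336]
tool_rot: [[0.125, 0.992, 0.002], [0.992, -0.125, 0.0], [0.001, 0.002, -1.0]]
wrist_force: [-1.2, -0.0, 5.5]
finger_gap: 0.0264
finger_force: 60.1
```

Emit:
apply_moves:
  series:
    - {"delta_pos":[0,0,-1.2],"angular":[0,0,0],"hand":20}
    - {"delta_pos":[0,0,-2.7],"angular":[0,0,0],"hand":20}
    - {"delta_pos":[-1.2,0.3,-2.7],"angular":[0,0,0],"hand":20}
    - {"delta_pos":[-2.7,0.7,-2.7],"angular":[0,0,0],"hand":20}
    - {"delta_pos":[-4.2,1.1,-2.7],"angular":[0,0,0],"hand":20}
    - {"delta_pos":[-5.7,1.5,-2.7],"angular":[0,0,0],"hand":20}
    - {"delta_pos":[-7.2,1.9,-2.7],"angular":[0,0,0],"hand":20}
    - {"delta_pos":[-8.7,2.2,-2.7],"angular":[0,0,0],"hand":20}
    - {"delta_pos":[-9.54,2.36,-2.7],"angular":[0,0,0],"hand":20}
    - {"delta_pos":[-9.54,2.36,-2.7],"angular":[0,0,0],"hand":20}

```text
time_s: 16.9
tool_pos: [0.5934, -0.1968, 0.1128]
tool_rot: [[0.129, 0.992, -0.0], [0.992, -0.129, -0.001], [-0.001, -0.0, -1.0]]
wrist_force: [0.8, 0.2, -1.4]
finger_gap: 0.0261
finger_force: 59.5
```

```bash
python3 look.py w8.png 0.046 | grep -v yellow;  python3 - <<'E'
from h import *
o=bot.get_obs();R=np.array(o['tool_rot']);p=np.array(o['tool_pos']);ex=R[:,1];ey=R[:,0]
for d in (0,.003,.006): print(d,[proj(p+ey*(d+a*.018)+ex*s*.014+[0,0,-.0035],'wrist').round(1).tolist() for a,s in((1,-1),(1,1),(-1,-1),(-1,1))])
a=cv2.imread('pics/w8.png')
hsv=cv2.cvtColor(a,cv2.COLOR_BGR2HSV);m=cv2.inRange(hsv,(20,120,60),(34,255,255))
col=a[180:320,252];print([(180+i,*map(int,c)) for i,c in enumerate(col)][::4])
E
```

```text
[ 0.5934 -0.1968  0.1128] t 16.9 tool y angle -7.44
blue [214. 138.] 1225 [ 0.5753 -0.1369  0.046 ] rect [ 575.3 -137.3] [44.4 12.5] 82.6
blue [293. 138.] 1196 [ 0.6266 -0.1432  0.046 ] rect [ 626.8 -143.6] [43.8 12. ] 83.8
orange [294.  60.] 1301 [ 0.6329 -0.0922  0.046 ] rect [633. -92.] [44.5 12.5] 82.9
orange [213.  60.] 1252 [ 0.5816 -0.0861  0.046 ] rect [581.6 -85.7] [44.  11.8] 82.5
0 [[224.3, 231.5], [281.6, 231.4], [227.0, 290.5], [278.5, 290.5]]
0.003 [[224.1, 225.9], [281.8, 225.9], [226.8, 286.2], [278.8, 286.1]]
0.006 [[223.9, 220.2], [282.0, 220.2], [226.5, 281.7], [279.0, 281.6]]
[(180, 36, 42, 50), (184, 72, 170, 206), (188, 69, 168, 205), (192, 70, 167, 205), (196, 71, 170, 209), (200, 46, 110, 145), (204, 43, 109, 145), (208, 46, 112, 146), (212, 35, 83, 108), (216, 30, 72, 92), (220, 11, 37, 46), (224, 18, 38, 44), (228, 19, 84, 103), (232, 21, 86, 108), (236, 31, 180, 207), (240, 30, 144, 171), (244, 29, 129, 162), (248, 25, 128, 161), (252, 21, 127, 158), (256, 27, 129, 160), (260, 29, 127, 159), (264, 28, 128, 159), (268, 25, 126, 157), (272, 25, 126, 158), (276, 27, 126, 158), (280, 28, 124, 155), (284, 23, 125, 156), (288, 26, 125, 157), (292, 23, 67, 82), (296, 22, 35, 36), (300, 82, 114, 68), (304, 82, 114, 68), (308, 80, 112, 64), (312, 79, 113, 65), (316, 82, 115, 66)]
```

Emit:
apply_moves:
  series:
    - {"delta_pos":[0.17,0.02,0.3],"angular":[0,0,-0.04],"hand":20}
    - {"delta_pos":[0.17,0.02,0.6],"angular":[0,0,-0.04],"hand":20}
    - {"delta_pos":[0.17,0.02,0.8],"angular":[0,0,-0.04],"hand":20}
    - {"delta_pos":[0.17,0.02,1.0],"angular":[0,0,-0.04],"hand":20}
    - {"delta_pos":[0.17,0.02,1.15],"angular":[0,0,-0.04],"hand":20}
    - {"delta_pos":[0.17,0.02,1.2],"angular":[0,0,-0.04],"hand":20}
    - {"delta_pos":[0.17,0.02,1.25],"angular":[0,0,-0.04],"hand":20}

```text
time_s: 17.65
tool_pos: [0.5947, -0.188, 0.0789]
tool_rot: [[0.12, 0.993, 0.002], [0.993, -0.12, -0.001], [-0.0, 0.002, -1.0]]
wrist_force: [-11.3, 2.1, 26.8]
finger_gap: 0.026
finger_force: 62.7
```

Emit:
apply_moves:
  series:
    - {"delta_pos":[0,0,-0.4],"angular":[0,0,0],"hand":20}
    - {"delta_pos":[-0.1,0,-0.5],"angular":[0,0,0],"hand":20}
    - {"delta_pos":[-0.1,0,-0.5],"angular":[0,0,0],"hand":20}
    - {"delta_pos":[-0.1,0,-0.5],"angular":[0,0,0],"hand":20}
    - {"delta_pos":[-0.1,0,-0.5],"angular":[0,0,0],"hand":20}
    - {"delta_pos":[-0.1,0,-0.5],"angular":[0,0,0],"hand":20}

```text
time_s: 18.25
tool_pos: [0.5942, -0.1911, 0.09]
tool_rot: [[0.121, 0.993, -0.001], [0.993, -0.121, 0.0], [0.0, -0.001, -1.0]]
wrist_force: [-0.2, -1.1, -0.8]
finger_gap: 0.0265
finger_force: 59.5
```

```bash
python3 look.py w9.png 0.046 | grep -v yellow;  python3 - <<'E'
from h import *
o=bot.get_obs();R=np.array(o['tool_rot']);p=np.array(o['tool_pos']);ex=R[:,1];ey=R[:,0];print(p)
for d in (-.003,0,.003): print(d,[proj(p+ey*(d+a*.018)+ex*s*.014+[0,0,-.0035],'wrist').round(1).tolist() for a,s in((1,-1),(1,1),(-1,-1),(-1,1))])
a=cv2.imread('pics/w9.png')
col=a[200:320,252];print([(200+i,int(c[2])) for i,c in enumerate(col)][::2])
cv2.imwrite('pics/w9c.png',cv2.resize(a[100:310,180:330],None,fx=4,fy=2.85,interpolation=cv2.INTER_CUBIC))
E
```

```text
[ 0.5942 -0.1911  0.09  ] t 18.25 tool y angle -6.93
blue [211. 152.] 1524 [ 0.5756 -0.1387  0.046 ] rect [ 575.5 -139.4] [44.  12.5] 81.7
blue [298. 152.] 1487 [ 0.6269 -0.1451  0.046 ] rect [ 626.9 -145.7] [44.1 12.3] 83.1
orange [210.  65.] 1641 [ 0.5821 -0.0881  0.046 ] rect [582.  -87.7] [44.2 12.2] 82.8
orange [300.  65.] 1615 [ 0.6333 -0.0941  0.046 ] rect [633.4 -94. ] [44.4 12.2] 83.2
[ 0.59425339 -0.19111631  0.0901619 ]
-0.003 [[224.5, 236.9], [281.3, 236.9], [227.2, 294.8], [278.2, 294.7]]
0 [[224.3, 231.4], [281.5, 231.4], [227.0, 290.5], [278.5, 290.5]]
0.003 [[224.0, 225.8], [281.8, 225.8], [226.7, 286.1], [278.7, 286.1]]
[(200, 36), (202, 123), (204, 154), (206, 152), (208, 153), (210, 153), (212, 120), (214, 78), (216, 96), (218, 103), (220, 47), (222, 39), (224, 43), (226, 92), (228, 99), (230, 107), (232, 111), (234, 169), (236, 215), (238, 213), (240, 213), (242, 208), (244, 169), (246, 167), (248, 168), (250, 165), (252, 167), (254, 167), (256, 166), (258, 166), (260, 169), (262, 165), (264, 162), (266, 165), (268, 166), (270, 166), (272, 164), (274, 166), (276, 165), (278, 164), (280, 163), (282, 163), (284, 163), (286, 162), (288, 164), (290, 162), (292, 140), (294, 139), (296, 134), (298, 26), (300, 26), (302, 30), (304, 26), (306, 27), (308, 32), (310, 26), (312, 30), (314, 28), (316, 31), (318, 29)]
```

View pics/w9c.png

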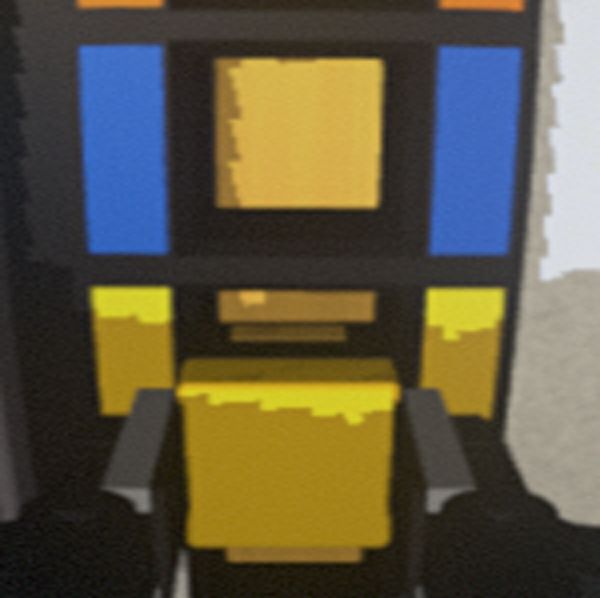

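Emit:
apply_moves:
  series:
    - {"delta_pos":[-0.07,0.02,0],"angular":[0,0,0.03],"hand":20}
    - {"delta_pos":[-0.07,0.02,0],"angular":[0,0,0.03],"hand":20}
    - {"delta_pos":[-0.07,0.02,0.2],"angular":[0,0,0.03],"hand":20}
    - {"delta_pos":[-0.07,0.02,0.35],"angular":[0,0,0.03],"hand":20}
    - {"delta_pos":[-0.07,0.02,0.45],"angular":[0,0,0.03],"hand":20}
    - {"delta_pos":[-0.07,0.02,0.55],"angular":[0,0,0.03],"hand":20}
    - {"delta_pos":[-0.07,0.02,0.6],"angular":[0,0,0.03],"hand":20}

```text
time_s: 19.0
tool_pos: [0.5946, -0.1933, 0.0722]
tool_rot: [[0.124, 0.992, -0.001], [0.992, -0.124, 0.0], [0.0, -0.001, -1.0]]
wrist_force: [0.4, -0.2, -0.5]
finger_gap: 0.026
finger_force: 59.5
```

Emit:
apply_moves:
  series:
    - {"delta_pos":[0,0,0.1],"angular":[0,0,0],"hand":20}
    - {"delta_pos":[0,0,0.2],"angular":[0,0,0],"hand":20}
    - {"delta_pos":[0,0,0.3],"angular":[0,0,0],"hand":20}
    - {"delta_pos":[0,0,0.3],"angular":[0,0,0],"hand":20}

```text
time_s: 19.4
tool_pos: [0.5945, -0.1933, 0.0632]
tool_rot: [[0.124, 0.992, -0.001], [0.992, -0.124, 0.0], [0.0, -0.001, -1.0]]
wrist_force: [0.2, -0.1, -1.1]
finger_gap: 0.0266
finger_force: 59.5
```

Emit:
apply_moves:
  series:
    - {"delta_pos":[0,0,0],"angular":[0,0,0],"hand":45}
    - {"delta_pos":[0,0,0],"angular":[0,0,0],"hand":45}
    - {"delta_pos":[0,0,0],"angular":[0,0,0],"hand":45}
    - {"delta_pos":[0,0,-0.5],"angular":[0,0,0],"hand":45}
    - {"delta_pos":[0,0,-1.0],"angular":[0,0,0],"hand":0}
    - {"delta_pos":[0,0,-1.0],"angular":[0,0,0],"hand":0}
    - {"delta_pos":[0,0,-1.0],"angular":[0,0,0],"hand":0}
    - {"delta_pos":[0,0,-1.0],"angular":[0,0,0],"hand":0}
    - {"delta_pos":[0,0,-1.0],"angular":[0,0,0],"hand":0}

```text
time_s: 20.3
tool_pos: [0.5943, -0.1932, 0.0928]
tool_rot: [[0.124, 0.992, -0.001], [0.992, -0.124, 0.0], [0.0, -0.001, -1.0]]
wrist_force: [-0.2, 0.1, -0.2]
finger_gap: -0.0003
finger_force: 0.0
```

Emit:
apply_moves:
  series:
    - {"delta_pos":[0,0,0.5],"angular":[0,0,0],"hand":0}
    - {"delta_pos":[0,0,0.75],"angular":[0,0,0],"hand":0}
    - {"delta_pos":[0,0,0.85],"angular":[0,0,0],"hand":0}
    - {"delta_pos":[0,0,0.95],"angular":[0,0,0],"hand":0}
    - {"delta_pos":[0,0,1.05],"angular":[0,0,0],"hand":0}
    - {"delta_pos":[0,0,1.13],"angular":[0,0,0],"hand":0}
    - {"delta_pos":[0,0,1.15],"angular":[0,0,0],"hand":0}
    - {"delta_pos":[0,0,1.15],"angular":[0,0,0],"hand":0}

```text
time_s: 21.1
tool_pos: [0.5949, -0.1934, 0.0606]
tool_rot: [[0.124, 0.992, 0.001], [0.992, -0.124, -0.0], [-0.0, 0.001, -1.0]]
wrist_force: [-3.4, 1.6, 8.4]
finger_gap: 0.0
finger_force: 4.2
```

Emit:
apply_moves:
  series:
    - {"delta_pos":[0,0,0.1],"angular":[0,0,0],"hand":0}
    - {"delta_pos":[0,0,0.1],"angular":[0,0,0],"hand":0}
    - {"delta_pos":[0,0,0.1],"angular":[0,0,0],"hand":0}

```text
time_s: 21.4
tool_pos: [0.5952, -0.1934, 0.0604]
tool_rot: [[0.124, 0.992, 0.003], [0.992, -0.124, -0.001], [-0.001, 0.003, -1.0]]
wrist_force: [-10.1, 3.1, 24.0]
finger_gap: -0.0001
finger_force: 12.2
```

Emit:
apply_moves:
  series:
    - {"delta_pos":[0,0,-1.0],"angular":[0,0,0],"hand":0}
    - {"delta_pos":[0.5,0,-2.0],"angular":[0,0,-0.9],"hand":20}
    - {"delta_pos":[2,-0.2,-2.3],"angular":[0,0,-1.9],"hand":52}
    - {"delta_pos":[3.5,-0.4,-2.3],"angular":[0,0,-3.0],"hand":52}
    - {"delta_pos":[5.1,-0.6,-2.3],"angular":[0,0,-4.1],"hand":52}
    - {"delta_pos":[6.7,-0.8,-2.3],"angular":[0,0,-5.2],"hand":52}
    - {"delta_pos":[8.3,-1.0,-2.3],"angular":[0,0,-6.3],"hand":52}
    - {"delta_pos":[9.9,-1.2,-2.3],"angular":[0,0,-7.4],"hand":52}
    - {"delta_pos":[11.5,-1.4,-2.3],"angular":[0,0,-8.5],"hand":52}
    - {"delta_pos":[13.1,-1.6,-2.3],"angular":[0,0,-8.67],"hand":52}

```text
time_s: 22.4
tool_pos: [0.5959, 0.2047, 0.1254]
tool_rot: [[-0.708, 0.706, 0.001], [0.706, 0.708, 0.0], [-0.001, 0.001, -1.0]]
wrist_force: [0.8, -0.5, 0.4]
finger_gap: 0.0518
finger_force: 0.0
```

Emit:
apply_moves:
  series:
    - {"delta_pos":[0,0,0],"angular":[0,0,0],"hand":52}
    - {"delta_pos":[0,0,0],"angular":[0,0,0],"hand":52}
    - {"delta_pos":[0,0,0],"angular":[0,0,0],"hand":52}

```text
time_s: 22.7
tool_pos: [0.5959, 0.2019, 0.1251]
tool_rot: [[-0.706, 0.709, 0.0], [0.709, 0.706, -0.0], [-0.0, -0.0, -1.0]]
wrist_force: [-0.6, -0.7, 0.1]
finger_gap: 0.0521
finger_force: 0.0
```

```bash
python3 look.py w10.png 0.03 | grep -v yellow
```

```text
[0.5959 0.2019 0.1251] t 22.7 tool y angle 44.87
blue [137.  59.] 1556 [0.4518 0.2218 0.03  ] rect [451.2 221.6] [38.2 27.8] 39.3
orange [265. 191.] 1578 [0.5971 0.2155 0.03  ] rect [597.7 215.2] [27.2 37.4] 44.8
```

Emit:
apply_moves:
  series:
    - {"delta_pos":[0.3,0.35,0.3],"angular":[0,0,0],"hand":52}
    - {"delta_pos":[0.3,0.35,1.5],"angular":[0,0,0],"hand":52}
    - {"delta_pos":[0.3,0.35,2.4],"angular":[0,0,0],"hand":52}
    - {"delta_pos":[0.3,0.35,2.9],"angular":[0,0,0],"hand":52}
    - {"delta_pos":[0.3,0.35,3.05],"angular":[0,0,0],"hand":52}
    - {"delta_pos":[0.3,0.35,3.05],"angular":[0,0,0],"hand":52}
    - {"delta_pos":[0.3,0.35,3.05],"angular":[0,0,0],"hand":52}

```text
time_s: 23.45
tool_pos: [0.5976, 0.2164, 0.0346]
tool_rot: [[-0.706, 0.709, 0.001], [0.709, 0.706, 0.001], [-0.001, 0.001, -1.0]]
wrist_force: [-1.0, 0.1, 0.8]
finger_gap: 0.052
finger_force: 0.0
```

Emit:
apply_moves:
  series:
    - {"delta_pos":[0,0,0],"angular":[0,0,0],"hand":20}
    - {"delta_pos":[0,0,0],"angular":[0,0,0],"hand":20}
    - {"delta_pos":[0,0,0],"angular":[0,0,0],"hand":20}
    - {"delta_pos":[0,0,0],"angular":[0,0,0],"hand":20}
    - {"delta_pos":[0,0,0],"angular":[0,0,0],"hand":20}
    - {"delta_pos":[0,0,0],"angular":[0,0,0],"hand":20}

```text
time_s: 24.05
tool_pos: [0.5978, 0.2166, 0.0353]
tool_rot: [[-0.706, 0.708, 0.003], [0.708, 0.706, 0.001], [-0.001, 0.002, -1.0]]
wrist_force: [-0.1, -0.2, 7.0]
finger_gap: 0.0259
finger_force: 59.8
```

Emit:
apply_moves:
  series:
    - {"delta_pos":[0,0,-1.2],"angular":[0,0,0],"hand":20}
    - {"delta_pos":[-0.4,-0.4,-2.4],"angular":[0,0,1],"hand":20}
    - {"delta_pos":[-1.3,-1.2,-2.4],"angular":[0,0,2.1],"hand":20}
    - {"delta_pos":[-2.3,-2.2,-2.4],"angular":[0,0,3.2],"hand":20}
    - {"delta_pos":[-3.3,-3.1,-2.4],"angular":[0,0,4.3],"hand":20}
    - {"delta_pos":[-4.3,-4.0,-2.4],"angular":[0,0,5.4],"hand":20}
    - {"delta_pos":[-5.3,-5.0,-2.4],"angular":[0,0,6.5],"hand":20}
    - {"delta_pos":[-6.3,-5.9,-2.4],"angular":[0,0,7.6],"hand":20}
    - {"delta_pos":[-7.1,-6.7,-2.4],"angular":[0,0,8.67],"hand":20}
    - {"delta_pos":[-7.48,-7.0,-2.4],"angular":[0,0,8.67],"hand":20}

```text
time_s: 25.05
tool_pos: [0.6062, -0.0937, 0.1057]
tool_rot: [[0.128, 0.992, -0.0], [0.992, -0.128, -0.001], [-0.001, -0.0, -1.0]]
wrist_force: [-0.1, 0.4, -1.0]
finger_gap: 0.0259
finger_force: 59.5
```

Emit:
apply_moves:
  series:
    - {"delta_pos":[0,0,0],"angular":[0,0,0],"hand":20}
    - {"delta_pos":[0,0,0],"angular":[0,0,0],"hand":20}
    - {"delta_pos":[0,0,0],"angular":[0,0,0],"hand":20}
    - {"delta_pos":[0,0,0],"angular":[0,0,0],"hand":20}

```text
time_s: 25.45
tool_pos: [0.6067, -0.0895, 0.1057]
tool_rot: [[0.122, 0.993, -0.0], [0.993, -0.122, 0.0], [0.0, -0.0, -1.0]]
wrist_force: [0.3, -0.6, -0.2]
finger_gap: 0.0261
finger_force: 59.5
```

```bash
python3 - <<'E'
from h import *
o=bot.get_obs();R=np.array(o['tool_rot']);p=np.array(o['tool_pos']);ex=R[:,1];ey=R[:,0];print(p)
a=cap('wrist','w11.png')
for d in (-.003,0,.003): print(d,[proj(p+ey*(d+b*.018)+ex*s*.014+[0,0,-.0053],'wrist').round(1).tolist() for b,s in((1,-1),(1,1),(-1,-1),(-1,1))])
print([(200+i,int(c[2])) for i,c in enumerate(a[200:310,252])][::2])
print('delta',delta([.6075,-.0906,p[2]]).round(3))
E
```

```text
[ 0.60666059 -0.08952478  0.10572072]
-0.003 [[224.8, 235.1], [280.9, 235.1], [227.4, 292.7], [278.0, 292.7]]
0 [[224.5, 229.7], [281.2, 229.7], [227.2, 288.4], [278.2, 288.4]]
0.003 [[224.3, 224.2], [281.4, 224.2], [227.0, 284.1], [278.5, 284.0]]
[(200, 155), (202, 154), (204, 177), (206, 177), (208, 177), (210, 208), (212, 99), (214, 88), (216, 105), (218, 99), (220, 37), (222, 45), (224, 58), (226, 107), (228, 107), (230, 111), (232, 120), (234, 205), (236, 217), (238, 216), (240, 216), (242, 216), (244, 210), (246, 161), (248, 166), (250, 166), (252, 164), (254, 164), (256, 163), (258, 166), (260, 163), (262, 166), (264, 164), (266, 161), (268, 165), (270, 162), (272, 164), (274, 161), (276, 159), (278, 161), (280, 162), (282, 160), (284, 160), (286, 161), (288, 161), (290, 133), (292, 34), (294, 34), (296, 38), (298, 31), (300, 35), (302, 40), (304, 33), (306, 38), (308, 40)]
delta [-0.029  0.031  0.002]
```

Emit:
apply_moves:
  series:
    - {"delta_pos":[-0.02,0.02,0.3],"angular":[0,0,0.02],"hand":20}
    - {"delta_pos":[-0.02,0.02,0.55],"angular":[0,0,0.02],"hand":20}
    - {"delta_pos":[-0.02,0.02,0.7],"angular":[0,0,0.02],"hand":20}
    - {"delta_pos":[-0.02,0.02,0.8],"angular":[0,0,0.02],"hand":20}
    - {"delta_pos":[-0.02,0.02,0.9],"angular":[0,0,0.02],"hand":20}
    - {"delta_pos":[-0.02,0.02,1.0],"angular":[0,0,0.02],"hand":20}
    - {"delta_pos":[-0.02,0.02,1.1],"angular":[0,0,0.02],"hand":20}

```text
time_s: 26.2
tool_pos: [0.6094, -0.0901, 0.0778]
tool_rot: [[0.125, 0.992, 0.008], [0.992, -0.125, 0.003], [0.003, 0.007, -1.0]]
wrist_force: [-4.4, 10.2, 30.5]
finger_gap: 0.0257
finger_force: 65.3
```

Emit:
apply_moves:
  series:
    - {"delta_pos":[0,0,-0.4],"angular":[0,0,0],"hand":20}
    - {"delta_pos":[0.08,0,-0.4],"angular":[0,0,0],"hand":20}
    - {"delta_pos":[0.08,0,-0.4],"angular":[0,0,0],"hand":20}
    - {"delta_pos":[0.08,0,-0.4],"angular":[0,0,0],"hand":20}
    - {"delta_pos":[0.08,0,-0.4],"angular":[0,0,0],"hand":20}

```text
time_s: 26.7
tool_pos: [0.6069, -0.0892, 0.0837]
tool_rot: [[0.126, 0.992, -0.002], [0.992, -0.126, 0.0], [-0.0, -0.002, -1.0]]
wrist_force: [0.5, -0.3, -1.1]
finger_gap: 0.0261
finger_force: 61.9
```

```bash
python3 look.py w12.png 0.046 | grep -v yellow;python3 - <<'E'
from h import *
o=bot.get_obs();R=np.array(o['tool_rot']);p=np.array(o['tool_pos']);ex=R[:,1];ey=R[:,0];print(p)
a=cv2.imread('pics/w12.png')
for d in (-.003,0,.003): print(d,[proj(p+ey*(d+b*.018)+ex*s*.014+[0,0,-.0053],'wrist').round(1).tolist() for b,s in((1,-1),(1,1),(-1,-1),(-1,1))])
print([(214+i,int(c[2])) for i,c in enumerate(a[214:310,252])][::2])
cv2.imwrite('pics/w12c.png',cv2.resize(a[130:310,180:330],None,fx=4,fy=3.2,interpolation=cv2.INTER_CUBIC))
E
```

```text
[ 0.6069 -0.0892  0.0837] t 26.7 tool y angle -7.24
blue [223. 315.] 155 [ 0.577  -0.1528  0.046 ] rect [ 576.7 -149.7] [22.8  7.5] 83.0
blue [283. 318.] 68 [ 0.6208 -0.161   0.046 ] rect [ 620.8 -160.5] [12.4  3.7] 85.9
orange [252. 259.] 3470 [ 0.604  -0.1075  0.046 ] rect [ 603.6 -109.6] [52.1 34.8] 83.3
orange [297. 223.] 860 [ 0.6348 -0.0852  0.046 ] rect [634.3 -87.4] [31.3 12.8] 82.7
orange [211. 221.] 816 [ 0.5829 -0.0776  0.046 ] rect [583.  -79.8] [29.  13.1] 82.9
orange [416.  98.] 488 [ 0.7161 -0.0154  0.046 ] rect [716.5 -15.1] [15.6 16.3] 4.1
[ 0.60701804 -0.08919367  0.08384601]
-0.003 [[224.9, 235.3], [281.0, 235.3], [227.5, 292.9], [278.1, 292.9]]
0 [[224.7, 229.9], [281.3, 229.9], [227.3, 288.6], [278.3, 288.6]]
0.003 [[224.4, 224.4], [281.5, 224.4], [227.1, 284.3], [278.6, 284.2]]
[(214, 152), (216, 74), (218, 87), (220, 94), (222, 40), (224, 40), (226, 75), (228, 99), (230, 100), (232, 110), (234, 202), (236, 220), (238, 220), (240, 219), (242, 219), (244, 223), (246, 176), (248, 170), (250, 169), (252, 170), (254, 169), (256, 169), (258, 169), (260, 171), (262, 169), (264, 169), (266, 168), (268, 169), (270, 168), (272, 167), (274, 167), (276, 166), (278, 163), (280, 166), (282, 168), (284, 166), (286, 165), (288, 162), (290, 166), (292, 155), (294, 142), (296, 144), (298, 142), (300, 109), (302, 27), (304, 27), (306, 33), (308, 27)]
```

View pics/w12c.png

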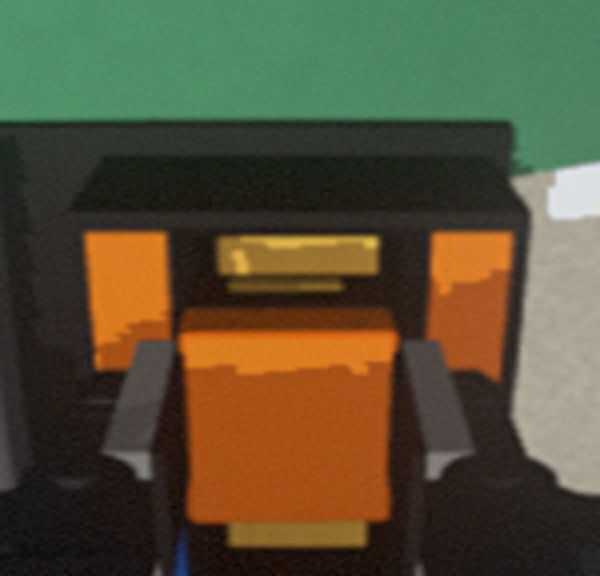

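```bash
python3 - <<'E'
from h import *
a=cv2.imread('pics/w12.png');hsv=cv2.cvtColor(a,cv2.COLOR_BGR2HSV);m=cv2.inRange(hsv,*HS['orange'])
Y=np.array([.125,.992])
P=[]
for c in (range(205,218),range(291,305)):
    e=np.array([[x,np.argmax(m[190:,x]>0)+190-.5] for x in c],float);q=np.mean([onz(v,'wrist',.046)[:2] for v in e],0);P.append(q)
    print(e[:,1].mean(),q.round(4))
print('bay by +y strip ends',(np.mean(P,0)-.022*Y).round(4))
# inner strip edges -> x centre
for r in (212,218): print(r,np.where(m[r,190:320])[0]+190)
L,Rr=np.where(m[212,190:250])[0].max()+190.5,np.where(m[212,260:320])[0].min()+259.5
print(onz((L,212),'wrist',.046),onz((Rr,212),'wrist',.046))
E
```

```text
201.5 [ 0.585  -0.0651]
201.5 [ 0.6361 -0.0715]
bay by +y strip ends [ 0.6078 -0.0901]
212 [201 202 203 204 205 206 207 208 209 210 211 212 213 214 215 216 217 218
 219 220 221 253 287 288 289 290 291 292 293 294 295 296 297 298 299 300
 301 302 303 304 305 306 307]
218 [202 203 204 205 206 207 208 209 210 211 212 213 214 215 216 217 218 219
 220 221 222 238 247 248 252 253 254 262 287 288 289 290 291 292 293 294
 295 296 297 298 299 300 301 302 303 304 305 306 307]
[ 0.59020312 -0.07245666  0.046     ] [ 0.62897996 -0.07736672  0.046     ]
```

Emit:
apply_moves:
  series:
    - {"delta_pos":[0.04,0.035,0],"angular":[0,0,0],"hand":20}
    - {"delta_pos":[0.04,0.035,0.0],"angular":[0,0,0],"hand":20}
    - {"delta_pos":[0.04,0.035,0.1],"angular":[0,0,0],"hand":20}
    - {"delta_pos":[0.04,0.035,0.2],"angular":[0,0,0],"hand":20}
    - {"delta_pos":[0.04,0.035,0.3],"angular":[0,0,0],"hand":20}
    - {"delta_pos":[0.04,0.035,0.4],"angular":[0,0,0],"hand":20}
    - {"delta_pos":[0.04,0.035,0.4],"angular":[0,0,0],"hand":20}

```text
time_s: 27.45
tool_pos: [0.6082, -0.0881, 0.0721]
tool_rot: [[0.126, 0.992, -0.001], [0.992, -0.126, 0.0], [0.0, -0.001, -1.0]]
wrist_force: [1.1, 0.1, -0.9]
finger_gap: 0.0261
finger_force: 61.9
```

Emit:
apply_moves:
  series:
    - {"delta_pos":[0,0,0.1],"angular":[0,0,0],"hand":20}
    - {"delta_pos":[0,0,0.2],"angular":[0,0,0],"hand":20}
    - {"delta_pos":[0,0,0.3],"angular":[0,0,0],"hand":20}
    - {"delta_pos":[0,0,0.3],"angular":[0,0,0],"hand":20}

```text
time_s: 27.85
tool_pos: [0.6083, -0.0881, 0.0631]
tool_rot: [[0.126, 0.992, -0.001], [0.992, -0.126, 0.0], [-0.0, -0.001, -1.0]]
wrist_force: [0.4, 0.7, -0.4]
finger_gap: 0.0259
finger_force: 61.9
```

Emit:
apply_moves:
  series:
    - {"delta_pos":[0,0,0],"angular":[0,0,0],"hand":45}
    - {"delta_pos":[0,0,0],"angular":[0,0,0],"hand":45}
    - {"delta_pos":[0,0,0],"angular":[0,0,0],"hand":45}
    - {"delta_pos":[-0.05,0,-0.5],"angular":[0,0,0],"hand":45}
    - {"delta_pos":[-0.05,0,-1.0],"angular":[0,0,0],"hand":0}
    - {"delta_pos":[-0.05,0,-1.0],"angular":[0,0,0],"hand":0}
    - {"delta_pos":[-0.05,0,-1.0],"angular":[0,0,0],"hand":0}
    - {"delta_pos":[-0.05,0,-1.0],"angular":[0,0,0],"hand":0}
    - {"delta_pos":[-0.05,0,-1.0],"angular":[0,0,0],"hand":0}

```text
time_s: 28.75
tool_pos: [0.608, -0.0895, 0.0928]
tool_rot: [[0.126, 0.992, -0.001], [0.992, -0.126, 0.0], [0.0, -0.001, -1.0]]
wrist_force: [-0.3, 0.1, 0.5]
finger_gap: -0.0003
finger_force: 0.0
```

Emit:
apply_moves:
  series:
    - {"delta_pos":[0,0,0.5],"angular":[0,0,0],"hand":0}
    - {"delta_pos":[0,0,0.75],"angular":[0,0,0],"hand":0}
    - {"delta_pos":[0,0,0.85],"angular":[0,0,0],"hand":0}
    - {"delta_pos":[0,0,0.95],"angular":[0,0,0],"hand":0}
    - {"delta_pos":[0,0,1.05],"angular":[0,0,0],"hand":0}
    - {"delta_pos":[0,0,1.15],"angular":[0,0,0],"hand":0}
    - {"delta_pos":[0,0,1.2],"angular":[0,0,0],"hand":0}
    - {"delta_pos":[0,0,1.2],"angular":[0,0,0],"hand":0}

```text
time_s: 29.55
tool_pos: [0.6087, -0.0896, 0.0604]
tool_rot: [[0.126, 0.992, 0.002], [0.992, -0.126, -0.0], [0.0, 0.002, -1.0]]
wrist_force: [-7.4, 0.9, 18.0]
finger_gap: -0.0001
finger_force: 8.6
```

Emit:
apply_moves:
  series:
    - {"delta_pos":[0,0,-1.2],"angular":[0,0,0],"hand":0}
    - {"delta_pos":[0.3,-0.2,-2.5],"angular":[0,0,0.6],"hand":20}
    - {"delta_pos":[1.4,-0.9,-2.8],"angular":[0,0,1.5],"hand":52}
    - {"delta_pos":[2.6,-1.7,-2.8],"angular":[0,0,2.5],"hand":52}
    - {"delta_pos":[3.8,-2.5,-2.8],"angular":[0,0,3.5],"hand":52}
    - {"delta_pos":[5.0,-3.3,-2.8],"angular":[0,0,4.5],"hand":52}
    - {"delta_pos":[6.2,-4.1,-2.8],"angular":[0,0,5.5],"hand":52}
    - {"delta_pos":[7.4,-4.9,-2.8],"angular":[0,0,6.5],"hand":52}
    - {"delta_pos":[8.6,-5.7,-2.8],"angular":[0,0,7.25],"hand":52}
    - {"delta_pos":[9.6,-6.45,-2.8],"angular":[0,0,7.25],"hand":52}

```text
time_s: 30.55
tool_pos: [0.452, 0.2224, 0.1419]
tool_rot: [[0.775, 0.632, 0.001], [0.632, -0.775, 0.001], [0.001, 0.0, -1.0]]
wrist_force: [0.2, 0.1, 0.5]
finger_gap: 0.0523
finger_force: 0.0
```

Emit:
apply_moves:
  series:
    - {"delta_pos":[0,0,0],"angular":[0,0,0],"hand":52}
    - {"delta_pos":[0,0,0],"angular":[0,0,0],"hand":52}
    - {"delta_pos":[0,0,0],"angular":[0,0,0],"hand":52}
    - {"delta_pos":[0,0,0],"angular":[0,0,0],"hand":52}

```text
time_s: 30.95
tool_pos: [0.4533, 0.2197, 0.1417]
tool_rot: [[0.775, 0.632, 0.0], [0.632, -0.775, -0.0], [0.0, 0.0, -1.0]]
wrist_force: [0.3, 0.5, -1.5]
finger_gap: 0.0521
finger_force: 0.0
```

```bash
python3 look.py w13.png 0.03 | grep -v yellow
```

```text
[0.4533 0.2197 0.1417] t 30.95 tool y angle -50.83
blue [249. 196.] 1339 [0.4507 0.222  0.03  ] rect [450.4 221.6] [36.8 27.9] 39.2
orange [507. 269.] 186 [ 0.5866 -0.1102  0.03  ] rect [ 586.7 -112.6] [50.2 14.8] 82.7
```

Emit:
apply_moves:
  series:
    - {"delta_pos":[-0.06,-0.11,0.8],"angular":[0,0,0],"hand":52}
    - {"delta_pos":[-0.06,-0.11,1.9],"angular":[0,0,0],"hand":52}
    - {"delta_pos":[-0.06,-0.11,2.9],"angular":[0,0,0],"hand":52}
    - {"delta_pos":[-0.06,-0.11,3.4],"angular":[0,0,0],"hand":52}
    - {"delta_pos":[-0.06,-0.11,3.58],"angular":[0,0,0],"hand":52}
    - {"delta_pos":[-0.06,-0.11,3.58],"angular":[0,0,0],"hand":52}
    - {"delta_pos":[-0.06,-0.11,3.58],"angular":[0,0,0],"hand":52}

```text
time_s: 31.7
tool_pos: [0.4501, 0.2219, 0.0353]
tool_rot: [[0.775, 0.632, 0.001], [0.632, -0.775, 0.001], [0.001, 0.0, -1.0]]
wrist_force: [0.3, -0.1, -0.2]
finger_gap: 0.0521
finger_force: 0.0
```

Emit:
apply_moves:
  series:
    - {"delta_pos":[0,0,0],"angular":[0,0,0],"hand":20}
    - {"delta_pos":[0,0,0],"angular":[0,0,0],"hand":20}
    - {"delta_pos":[0,0,0],"angular":[0,0,0],"hand":20}
    - {"delta_pos":[0,0,0],"angular":[0,0,0],"hand":20}
    - {"delta_pos":[0,0,0],"angular":[0,0,0],"hand":20}
    - {"delta_pos":[0,0,0],"angular":[0,0,0],"hand":20}

```text
time_s: 32.3
tool_pos: [0.4502, 0.2223, 0.0357]
tool_rot: [[0.774, 0.633, 0.002], [0.633, -0.774, 0.001], [0.003, 0.001, -1.0]]
wrist_force: [0.2, -0.2, 6.1]
finger_gap: 0.0261
finger_force: 59.7
```

Emit:
apply_moves:
  series:
    - {"delta_pos":[0,0,-1.2],"angular":[0,0,0],"hand":20}
    - {"delta_pos":[-0.1,0.5,-2.3],"angular":[0,0,-0.9],"hand":20}
    - {"delta_pos":[-0.6,2.0,-2.3],"angular":[0,0,-1.8],"hand":20}
    - {"delta_pos":[-1.1,3.6,-2.3],"angular":[0,0,-2.7],"hand":20}
    - {"delta_pos":[-1.6,5.2,-2.3],"angular":[0,0,-3.6],"hand":20}
    - {"delta_pos":[-2.1,6.8,-2.3],"angular":[0,0,-4.5],"hand":20}
    - {"delta_pos":[-2.5,8.4,-2.3],"angular":[0,0,-5.4],"hand":20}
    - {"delta_pos":[-3.0,10.0,-2.3],"angular":[0,0,-6.4],"hand":20}
    - {"delta_pos":[-3.5,11.6,-2.3],"angular":[0,0,-7.27],"hand":20}
    - {"delta_pos":[-3.76,12.57,-2.3],"angular":[0,0,-7.27],"hand":20}

```text
time_s: 33.3
tool_pos: [0.6014, -0.1448, 0.1034]
tool_rot: [[0.124, 0.992, 0.001], [0.992, -0.124, -0.001], [-0.001, 0.001, -1.0]]
wrist_force: [-0.5, 0.8, -0.7]
finger_gap: 0.0261
finger_force: 59.5
```

Emit:
apply_moves:
  series:
    - {"delta_pos":[0,0,0],"angular":[0,0,0],"hand":20}
    - {"delta_pos":[0,0,0],"angular":[0,0,0],"hand":20}
    - {"delta_pos":[0,0,0.5],"angular":[0,0,0],"hand":20}
    - {"delta_pos":[0,0,0.6],"angular":[0,0,0],"hand":20}
    - {"delta_pos":[0,0,0.6],"angular":[0,0,0],"hand":20}
    - {"delta_pos":[0,0,0.6],"angular":[0,0,0],"hand":20}

```text
time_s: 33.9
tool_pos: [0.6005, -0.1406, 0.0859]
tool_rot: [[0.123, 0.992, 0.0], [0.992, -0.123, -0.0], [-0.0, 0.0, -1.0]]
wrist_force: [0.8, -0.5, -0.3]
finger_gap: 0.0259
finger_force: 59.5
```

```bash
cat > fit.py <<'E'
from h import *
a=cap('wrist','w14.png');o=bot.get_obs();R=np.array(o['tool_rot']);p=np.array(o['tool_pos']);ex=R[:,1];ey=R[:,0];print(p.round(4),np.degrees(np.arctan2(R[1,1],R[0,1])))
hsv=cv2.cvtColor(a,cv2.COLOR_BGR2HSV);m=cv2.inRange(hsv,*HS['blue'])
Y=np.array([.125,.992]);P=[]
for c in (range(205,218),range(291,305)):
    e=np.array([[x,np.argmax(m[190:,x]>0)+190-.5] for x in c],float);q=np.mean([onz(v,'wrist',.046)[:2] for v in e],0);P.append(q);print(e[:,1].round().tolist(),q.round(4))
print('bay',(np.mean(P,0)-.022*Y).round(4))
L,Rr=np.where(m[212,190:250])[0].max()+190.5,np.where(m[212,260:320])[0].min()+259.5
print(onz((L,212),'wrist',.046),onz((Rr,212),'wrist',.046))
for d in (-.003,0,.003): print(d,[proj(p+ey*(d+b*.018)+ex*s*.014+[0,0,-.0057],'wrist').round(1).tolist() for b,s in((1,-1),(1,1),(-1,-1),(-1,1))])
print([(214+i,int(c[0])) for i,c in enumerate(a[214:310,252])][::2])
E
python3 fit.py
```

```text
[ 0.6008 -0.1408  0.0861] -7.055252282239643
[200.0, 200.0, 200.0, 200.0, 200.0, 200.0, 200.0, 200.0, 200.0, 200.0, 200.0, 200.0, 200.0] [ 0.5785 -0.1168]
[202.0, 202.0, 202.0, 202.0, 202.0, 202.0, 202.0, 202.0, 202.0, 202.0, 202.0, 202.0, 202.0, 202.0] [ 0.6302 -0.1239]
bay [ 0.6016 -0.1422]
[ 0.58366154 -0.12496678  0.046     ] [ 0.62297348 -0.12985308  0.046     ]
-0.003 [[224.9, 235.0], [280.9, 234.9], [227.5, 292.4], [278.0, 292.4]]
0 [[224.7, 229.5], [281.2, 229.5], [227.3, 288.2], [278.2, 288.1]]
0.003 [[224.5, 224.0], [281.4, 224.0], [227.1, 283.8], [278.5, 283.8]]
[(214, 47), (216, 33), (218, 32), (220, 35), (222, 64), (224, 78), (226, 78), (228, 81), (230, 123), (232, 172), (234, 185), (236, 186), (238, 185), (240, 186), (242, 184), (244, 177), (246, 119), (248, 123), (250, 125), (252, 122), (254, 123), (256, 123), (258, 123), (260, 119), (262, 120), (264, 121), (266, 120), (268, 118), (270, 120), (272, 119), (274, 119), (276, 120), (278, 117), (280, 117), (282, 117), (284, 119), (286, 120), (288, 59), (290, 31), (292, 33), (294, 32), (296, 27), (298, 30), (300, 32), (302, 33), (304, 33), (306, 29), (308, 28)]
```

Emit:
apply_moves:
  series:
    - {"delta_pos":[-0.03,0.03,0],"angular":[0,0,0.02],"hand":20}
    - {"delta_pos":[-0.03,0.03,0.0],"angular":[0,0,0.02],"hand":20}
    - {"delta_pos":[-0.03,0.03,0.15],"angular":[0,0,0.02],"hand":20}
    - {"delta_pos":[-0.03,0.03,0.25],"angular":[0,0,0.02],"hand":20}
    - {"delta_pos":[-0.03,0.03,0.35],"angular":[0,0,0.02],"hand":20}
    - {"delta_pos":[-0.03,0.03,0.45],"angular":[0,0,0.02],"hand":20}
    - {"delta_pos":[-0.03,0.03,0.45],"angular":[0,0,0.02],"hand":20}

```text
time_s: 34.65
tool_pos: [0.601, -0.1424, 0.0711]
tool_rot: [[0.126, 0.992, -0.001], [0.992, -0.126, 0.0], [0.0, -0.001, -1.0]]
wrist_force: [0.0, 0.5, -0.4]
finger_gap: 0.0263
finger_force: 59.5
```

In, with no contact force. Release and press.

Emit:
apply_moves:
  series:
    - {"delta_pos":[0,0,0.1],"angular":[0,0,0],"hand":20}
    - {"delta_pos":[0,0,0.2],"angular":[0,0,0],"hand":20}
    - {"delta_pos":[0,0,0.27],"angular":[0,0,0],"hand":20}
    - {"delta_pos":[0,0,0.27],"angular":[0,0,0],"hand":20}

```text
time_s: 35.05
tool_pos: [0.6012, -0.1424, 0.0633]
tool_rot: [[0.126, 0.992, -0.001], [0.992, -0.126, 0.0], [0.0, -0.001, -1.0]]
wrist_force: [0.7, -0.7, -0.6]
finger_gap: 0.0263
finger_force: 59.5
```

Emit:
apply_moves:
  series:
    - {"delta_pos":[0,0,0],"angular":[0,0,0],"hand":45}
    - {"delta_pos":[0,0,0],"angular":[0,0,0],"hand":45}
    - {"delta_pos":[0,0,0],"angular":[0,0,0],"hand":45}
    - {"delta_pos":[0,0,-0.5],"angular":[0,0,0],"hand":45}
    - {"delta_pos":[0,0,-1.0],"angular":[0,0,0],"hand":0}
    - {"delta_pos":[0,0,-1.0],"angular":[0,0,0],"hand":0}
    - {"delta_pos":[0,0,-1.0],"angular":[0,0,0],"hand":0}
    - {"delta_pos":[0,0,-1.0],"angular":[0,0,0],"hand":0}
    - {"delta_pos":[0,0,-1.0],"angular":[0,0,0],"hand":0}

```text
time_s: 35.95
tool_pos: [0.6009, -0.1423, 0.0928]
tool_rot: [[0.126, 0.992, -0.001], [0.992, -0.126, 0.0], [0.0, -0.001, -1.0]]
wrist_force: [0.8, -0.6, -0.5]
finger_gap: -0.0001
finger_force: 0.0
```

Emit:
apply_moves:
  series:
    - {"delta_pos":[0,0,0.5],"angular":[0,0,0],"hand":0}
    - {"delta_pos":[0,0,0.75],"angular":[0,0,0],"hand":0}
    - {"delta_pos":[0,0,0.85],"angular":[0,0,0],"hand":0}
    - {"delta_pos":[0,0,0.95],"angular":[0,0,0],"hand":0}
    - {"delta_pos":[0,0,1.05],"angular":[0,0,0],"hand":0}
    - {"delta_pos":[0,0,1.15],"angular":[0,0,0],"hand":0}
    - {"delta_pos":[0,0,1.2],"angular":[0,0,0],"hand":0}
    - {"delta_pos":[0,0,1.2],"angular":[0,0,0],"hand":0}

```text
time_s: 36.75
tool_pos: [0.6017, -0.1425, 0.0604]
tool_rot: [[0.126, 0.992, 0.002], [0.992, -0.126, -0.0], [-0.0, 0.002, -1.0]]
wrist_force: [-6.7, 1.3, 16.9]
finger_gap: 0.0002
finger_force: 8.4
```

Emit:
apply_moves:
  series:
    - {"delta_pos":[0,0,-1.0],"angular":[0,0,0],"hand":0}
    - {"delta_pos":[0,0,-2.2],"angular":[0,0,0],"hand":0}
    - {"delta_pos":[0.4,-1.3,-3.0],"angular":[0,0,0],"hand":0}
    - {"delta_pos":[0.8,-2.7,-3.0],"angular":[0,0,0],"hand":0}
    - {"delta_pos":[0.8,-2.7,-3.0],"angular":[0,0,0],"hand":0}
    - {"delta_pos":[0.8,-2.7,-3.0],"angular":[0,0,0],"hand":0}
    - {"delta_pos":[0.8,-2.7,-3.0],"angular":[0,0,0],"hand":0}
    - {"delta_pos":[0.8,-2.7,-3.0],"angular":[0,0,0],"hand":0}

```text
time_s: 37.55
tool_pos: [0.5251, -0.1088, 0.1475]
tool_rot: [[0.126, 0.992, 0.0], [0.992, -0.126, -0.0], [-0.0, 0.0, -1.0]]
wrist_force: [-0.7, 0.1, -0.6]
finger_gap: -0.0001
finger_force: 0.0
```

```bash
python3 - <<'E'
from h import *
a=cap('wrist','w15.png')
hsv=cv2.cvtColor(a,cv2.COLOR_BGR2HSV)
for n,lo,hi in [('start',(50,170,60),(70,255,255)),('stop',(0,150,80),(4,255,255))]:
    m=cv2.inRange(hsv,lo,hi);c,l,s,ce=cv2.connectedComponentsWithStats(m)
    for i in np.argsort(-s[1:,4])[:3]+1: print(n,ce[i].round(),s[i,4],onz(ce[i],'wrist',.027).round(4))
o=bot.get_obs();print(o['tool_pos'])
E
```

```text
[ 0.52496992 -0.1087839   0.14742507]
```

View pics/w15.png

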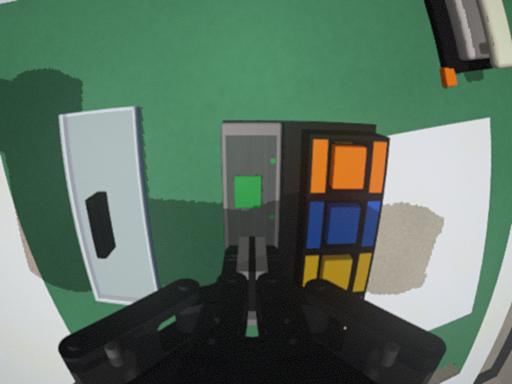

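All three packs look flush in their own bays, the green key is at (248,192), and the cover lies flat on the left with its rib at (100,225).

```bash
python3 - <<'E'
from h import *
a=cv2.imread('pics/w15.png').astype(int)
m=((a[...,1]-np.maximum(a[...,0],a[...,2])>70)).astype(np.uint8);m[:,:225]=0;m[:,275:]=0;m[:150]=0;m[230:]=0
c,l,s,ce=cv2.connectedComponentsWithStats(m);i=np.argmax(s[1:,4])+1
print(s[i],ce[i]);k=onz(ce[i],'wrist',.027);print(k,delta(np.r_[k[:2],.05]))
E
```

```text
[235 177  26  30 735] [247.09387755 191.03809524]
[ 0.52067401 -0.10704331  0.027     ] [ 0.03964956 -0.14932474  3.24750252]
```

Emit:
apply_moves:
  series:
    - {"delta_pos":[0.04,-0.14,1.4],"angular":[0,0,0],"hand":0}
    - {"delta_pos":[0.04,-0.14,2.6],"angular":[0,0,0],"hand":0}
    - {"delta_pos":[0.04,-0.14,3.2],"angular":[0,0,0],"hand":0}
    - {"delta_pos":[0.04,-0.14,3.45],"angular":[0,0,0],"hand":0}
    - {"delta_pos":[0.04,-0.14,3.55],"angular":[0,0,0],"hand":0}
    - {"delta_pos":[0.04,-0.14,3.62],"angular":[0,0,0],"hand":0}
    - {"delta_pos":[0.04,-0.14,3.65],"angular":[0,0,0],"hand":0}
    - {"delta_pos":[0.04,-0.14,3.65],"angular":[0,0,0],"hand":0}
    - {"delta_pos":[0.04,-0.14,3.65],"angular":[0,0,0],"hand":0}
    - {"delta_pos":[0.04,-0.14,3.65],"angular":[0,0,0],"hand":0}

```text
time_s: 38.6
tool_pos: [0.5206, -0.1069, 0.0404]
tool_rot: [[0.126, 0.992, 0.002], [0.992, -0.126, -0.0], [-0.0, 0.002, -1.0]]
wrist_force: [-5.4, 1.0, 7.2]
finger_gap: -0.0003
finger_force: 3.8
```

Emit:
apply_moves:
  series:
    - {"delta_pos":[0,0,0.06],"angular":[0,0,0],"hand":0}
    - {"delta_pos":[0,0,0.06],"angular":[0,0,0],"hand":0}
    - {"delta_pos":[0,0,0.06],"angular":[0,0,0],"hand":0}
    - {"delta_pos":[0,0,0.06],"angular":[0,0,0],"hand":0}
    - {"delta_pos":[0,0,0.06],"angular":[0,0,0],"hand":0}

```text
time_s: 39.1
tool_pos: [0.5207, -0.1069, 0.0402]
tool_rot: [[0.126, 0.992, 0.003], [0.992, -0.126, -0.001], [-0.0, 0.003, -1.0]]
wrist_force: [-9.8, 1.1, 20.6]
finger_gap: -0.0001
finger_force: 10.3
```

Emit:
apply_moves:
  series:
    - {"delta_pos":[0,0,-1.2],"angular":[0,0,0],"hand":0}
    - {"delta_pos":[0,0,-2.6],"angular":[0,0,0],"hand":0}
    - {"delta_pos":[0,-1,-3.6],"angular":[0,0,0],"hand":20}
    - {"delta_pos":[-0.3,-2.5,-3.6],"angular":[0,0,0],"hand":45}
    - {"delta_pos":[-0.5,-4,-3.6],"angular":[0,0,0],"hand":45}
    - {"delta_pos":[-0.5,-5,-3.6],"angular":[0,0,0],"hand":45}
    - {"delta_pos":[-0.5,-5,-3.6],"angular":[0,0,0],"hand":45}
    - {"delta_pos":[-0.5,-5,-3.6],"angular":[0,0,0],"hand":45}
    - {"delta_pos":[-0.5,-5,-3.6],"angular":[0,0,0],"hand":45}
    - {"delta_pos":[-0.5,-5,-3.6],"angular":[0,0,0],"hand":45}

```text
time_s: 40.1
tool_pos: [0.3706, -0.1029, 0.1447]
tool_rot: [[0.126, 0.992, 0.001], [0.992, -0.126, -0.0], [-0.0, 0.001, -1.0]]
wrist_force: [-0.4, 0.1, 0.3]
finger_gap: 0.0447
finger_force: 0.0
```

```bash
python3 - <<'E'
from h import *
o=bot.get_obs();print(o['tool_pos'])
a=cap('wrist','w16.png');b=cap('side','d16.png')
cv2.imwrite('pics/v16.png',np.hstack([cv2.resize(a,(440,330)),cv2.resize(b[150:290,200:340],(330,330),interpolation=cv2.INTER_CUBIC)]))
g=cv2.cvtColor(a,cv2.COLOR_BGR2GRAY)
for q in [(.3685,-.1205)]: print(proj(np.r_[q,.027],'wrist'))
E
```

```text
[ 0.37055082 -0.10289044  0.14474472]
[252.94056241 212.46361318]
```

View pics/v16.png

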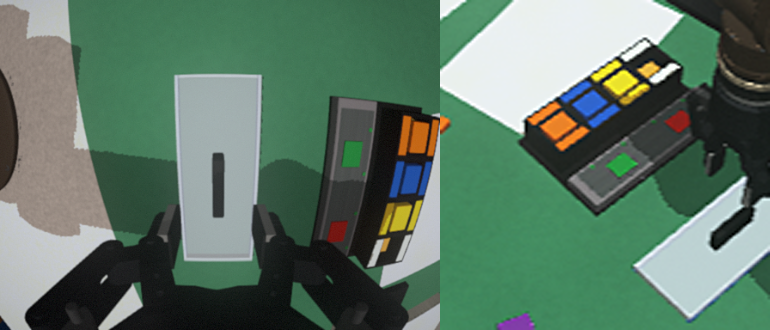

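The key bottomed at 20 N, well past 4 N for over 0.2 s. The packs are seated and the cover's rib is at wrist pixel (253,215). Now I'll regrip the cover.

Emit:
apply_moves:
  series:
    - {"delta_pos":[-0.6,0,0.5],"angular":[0,0,0],"hand":45}
    - {"delta_pos":[-0.6,0,1.7],"angular":[0,0,0],"hand":45}
    - {"delta_pos":[-0.6,0,2.8],"angular":[0,0,0],"hand":45}
    - {"delta_pos":[-0.6,0,3.4],"angular":[0,0,0],"hand":45}
    - {"delta_pos":[-0.6,0,3.62],"angular":[0,0,0],"hand":45}
    - {"delta_pos":[-0.6,0,3.62],"angular":[0,0,0],"hand":45}
    - {"delta_pos":[-0.6,0,3.62],"angular":[0,0,0],"hand":45}

```text
time_s: 40.9
tool_pos: [0.3679, -0.1208, 0.0366]
tool_rot: [[0.126, 0.992, 0.001], [0.992, -0.126, -0.0], [-0.0, 0.001, -1.0]]
wrist_force: [0.1, 0.4, 0.9]
finger_gap: 0.045
finger_force: 0.0
```

Emit:
apply_moves:
  series:
    - {"delta_pos":[0,0,0],"angular":[0,0,0],"hand":5}
    - {"delta_pos":[0,0,0],"angular":[0,0,0],"hand":5}
    - {"delta_pos":[0,0,0],"angular":[0,0,0],"hand":5}
    - {"delta_pos":[0,0,0],"angular":[0,0,0],"hand":5}
    - {"delta_pos":[0,0,0],"angular":[0,0,0],"hand":5}
    - {"delta_pos":[0,0,0],"angular":[0,0,0],"hand":5}
  force: 40

```text
time_s: 41.5
tool_pos: [0.368, -0.1208, 0.0369]
tool_rot: [[0.126, 0.992, 0.002], [0.992, -0.126, -0.001], [-0.0, 0.002, -1.0]]
wrist_force: [-0.1, 0.7, 6.4]
finger_gap: 0.0114
finger_force: 39.9
```

Emit:
apply_moves:
  series:
    - {"delta_pos":[0,0,-0.7],"angular":[0,0,0],"hand":5}
    - {"delta_pos":[0,0,-1.8],"angular":[0,0,0],"hand":5}
    - {"delta_pos":[0,0,-3],"angular":[0,0,0],"hand":5}
    - {"delta_pos":[0,0,-3.6],"angular":[0,0,0],"hand":5}
    - {"delta_pos":[0,0,-3.6],"angular":[0,0,0],"hand":5}
    - {"delta_pos":[0,0,-3.6],"angular":[0,0,0],"hand":5}
    - {"delta_pos":[0,0,-3.6],"angular":[0,0,0],"hand":5}

```text
time_s: 42.2
tool_pos: [0.3662, -0.1203, 0.1423]
tool_rot: [[0.126, 0.992, -0.002], [0.992, -0.126, 0.001], [0.0, -0.002, -1.0]]
wrist_force: [-0.7, -0.0, -2.1]
finger_gap: 0.0111
finger_force: 39.5
```

```bash
python3 - <<'E'
from h import *
a=cap('wrist','w17.png');o=bot.get_obs();p=np.array(o['tool_pos']);R=np.array(o['tool_rot']);ex=R[:,1];ey=R[:,0];print(p,np.degrees(np.arctan2(R[1,1],R[0,1])))
# cover plate +y corners; plate top is 14 mm below rib centre, TCP - rib centre ~ +9 mm
for dz in (-.020,-.024):
  for d in (-.005,0,.005): print(dz,d,[proj(p+ey*(d+.113)+ex*s*.044+[0,0,dz],'wrist').round(1).tolist() for s in(-1,1)], 'rib top +y end',proj(p+ey*(d+.032)+[0,0,.006],'wrist').round(1))
for f in ('w15','w16'):
  b=cv2.imread(f'pics/{f}.png');print(f,b[192,247] if f=='w15' else b[int(155*1.164),int(352*1.164)])
cv2.imwrite('pics/w17c.png',cv2.resize(a[:250,130:380],None,fx=3,fy=2.4,interpolation=cv2.INTER_CUBIC))
E
```

```text
[ 0.36611438 -0.12025944  0.14227758] -7.2310870564218455
-0.02 -0.005 [[164.6, 48.5], [341.4, 48.9]] rib top +y end [253.1 222.6]
-0.02 0 [[164.7, 39.1], [341.3, 39.5]] rib top +y end [253.1 212.2]
-0.02 0.005 [[164.8, 29.7], [341.2, 30.2]] rib top +y end [253.1 201.5]
-0.024 -0.005 [[166.8, 49.7], [339.1, 50.1]] rib top +y end [253.1 222.6]
-0.024 0 [[166.9, 40.5], [339.1, 40.8]] rib top +y end [253.1 212.2]
-0.024 0.005 [[167.0, 31.3], [339.0, 31.7]] rib top +y end [253.1 201.5]
w15 [ 81 155  58]
w16 [ 60 129  41]
```

View pics/w17c.png

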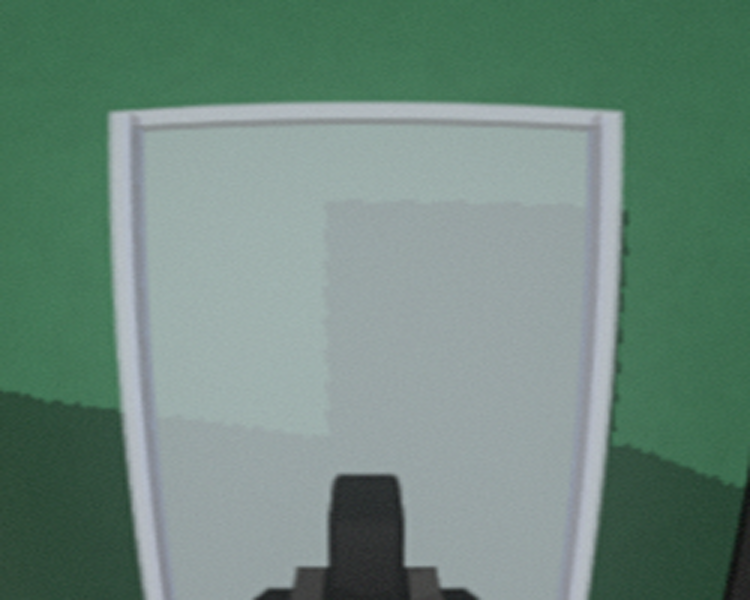

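The cover hangs level, its near corners at wrist pixels (167,47) and (337,47). Carrying it over the dock.

Emit:
apply_moves:
  series:
    - {"delta_pos":[0,1,0],"angular":[0,0,0],"hand":5}
    - {"delta_pos":[-0.2,2.3,0],"angular":[0,0,0],"hand":5}
    - {"delta_pos":[-0.3,3.7,0],"angular":[0,0,0],"hand":5}
    - {"delta_pos":[-0.4,5.1,0],"angular":[0,0,0],"hand":5}
    - {"delta_pos":[-0.5,6.5,0],"angular":[0,0,0],"hand":5}
    - {"delta_pos":[-0.58,7.5,0],"angular":[0,0,0],"hand":5}
    - {"delta_pos":[-0.58,7.9,0],"angular":[0,0,0],"hand":5}
    - {"delta_pos":[-0.58,7.9,0],"angular":[0,0,0],"hand":5}
    - {"delta_pos":[-0.58,7.9,0],"angular":[0,0,0],"hand":5}
    - {"delta_pos":[-0.58,7.9,0],"angular":[0,0,0],"hand":5}

```text
time_s: 43.25
tool_pos: [0.5989, -0.1674, 0.1433]
tool_rot: [[0.126, 0.992, -0.001], [0.992, -0.126, 0.0], [0.0, -0.001, -1.0]]
wrist_force: [-0.5, -0.1, -1.6]
finger_gap: 0.0108
finger_force: 39.5
```

Emit:
apply_moves:
  series:
    - {"delta_pos":[0,0,0.7],"angular":[0,0,0],"hand":5}
    - {"delta_pos":[0,0,1.4],"angular":[0,0,0],"hand":5}
    - {"delta_pos":[0,0,1.8],"angular":[0,0,0],"hand":5}
    - {"delta_pos":[0,0,2.0],"angular":[0,0,0],"hand":5}
    - {"delta_pos":[0,0,2.1],"angular":[0,0,0],"hand":5}
    - {"delta_pos":[0,0,2.2],"angular":[0,0,0],"hand":5}
    - {"delta_pos":[0,0,2.28],"angular":[0,0,0],"hand":5}
    - {"delta_pos":[0,0,2.33],"angular":[0,0,0],"hand":5}
    - {"delta_pos":[0,0,2.33],"angular":[0,0,0],"hand":5}

```text
time_s: 44.15
tool_pos: [0.6001, -0.1677, 0.0741]
tool_rot: [[0.126, 0.992, 0.0], [0.992, -0.126, -0.0], [-0.0, 0.0, -1.0]]
wrist_force: [0.5, -0.2, -1.9]
finger_gap: 0.0108
finger_force: 39.5
```

Emit:
apply_moves:
  series:
    - {"delta_pos":[0,0,0.05],"angular":[0,0,0],"hand":5}
    - {"delta_pos":[0,0,0.05],"angular":[0,0,0],"hand":5}
    - {"delta_pos":[0,0,0.05],"angular":[0,0,0],"hand":30}
    - {"delta_pos":[0,0,0.05],"angular":[0,0,0],"hand":45}
    - {"delta_pos":[0,0,0.0],"angular":[0,0,0],"hand":45}
    - {"delta_pos":[0,0,-0.3],"angular":[0,0,0],"hand":45}
    - {"delta_pos":[0,0,-1.2],"angular":[0,0,0],"hand":45}
    - {"delta_pos":[0,0,-2.5],"angular":[0,0,0],"hand":45}
    - {"delta_pos":[0,0,-4],"angular":[0,0,0],"hand":45}
    - {"delta_pos":[0,0,-5],"angular":[0,0,0],"hand":45}

```text
time_s: 45.15
tool_pos: [0.6005, -0.1678, 0.2281]
tool_rot: [[0.126, 0.992, 0.004], [0.992, -0.126, -0.001], [-0.001, 0.004, -1.0]]
wrist_force: [-0.2, -0.3, -0.4]
finger_gap: 0.0454
finger_force: 0.0
```

```bash
python3 - <<'E'
from h import *
a=cap('scene');b=cap('side');c=cap('wrist')
cv2.imwrite('pics/v18.png',np.hstack([cv2.resize(b[150:270,200:340],(400,343),interpolation=cv2.INTER_CUBIC),cv2.resize(c,(400,343))]))
E
```

```text
(no output)
```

View pics/v18.png

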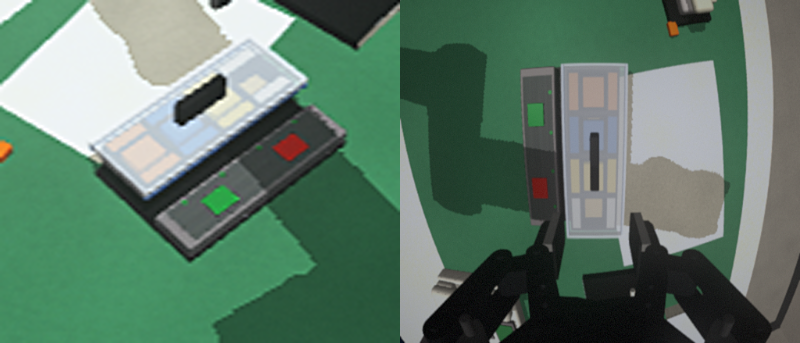

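The cover lies flat over the bays, parallel to the dock on all sides. All three packs on the desk are seated, no white pack is present, and the gripper is clear. Handing in.

```bash
python3 -c "
from bench import bot
print(bot.close_job())"
```

```text
the job is handed in; nothing more can be done
None
```

I handed the job in at about 45 s: the yellow, orange and blue packs are pressed flush in their own bays (no white pack was on the desk), the green key was held at about 20 N but I saw no visible sign of its answer, and the cover is back flat on the dock.

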